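Weigh a basket of limes on the sprung hook of the counter scale

ROBOT

A 6-joint arm with a two-finger parallel gripper is mounted at the origin on the work surface. World frame = base frame: x ahead of the robot, y to its left, z up, the work surface at z = 0. Lengths are in mm, angles in rad, forces in N, time in s.
With the tool pointing down it reaches from about 400 to 925 mm from the base axis. Payload 12.5 kg.
Tool frame: the origin (TCP) lies on the mounting face of the last link; the fingertips stand 190 mm ahead of it and the grasp point (between the pads) lies 171 mm ahead of it (env.grasp_offset is the distance from the TCP to the grasp point, in mm); z points along the fingers, y is the direction in which the jaws open and shut (so a half turn about z gives the same grasp; the last joint's range is limited). The gripper opens to 95 mm and grips with 3 to 60 N. Pads are 20 mm wide; open, the fingers measure 119 mm over their backs; the gripper's body (75 mm by 180 mm) begins 59 mm behind the grasp point.
Start: joints at [-1.267, 0.491, 1.559, -0, 1.092, -0.106], TCP at [249.035, -573.242, 404.761] pointing down, gripper open.
Joint ranges: [-3.1, 3.1], [-0.84, 2.19], [0.05, 2.79], [-1.13, 4.28], [0.06, 2.93], [-2.69, 2.69]. Speed limits (rad/s): [2.22, 2.22, 2.79, 3.14, 3.14, 3.14].

INTERFACE

Orientations are given as [roll, pitch, yaw] about the fixed x, y, z axes, in that order (R = Rz(yaw) Ry(pitch) Rx(roll)).
In Python, from cell import env, viewer gives the robot as it stands.
- The arm moves only by the tool play_rows, never from a script. Its argument "increments" is a list of rows, each an object of numbers: "dx", "dy", "dz": the shift along the tool's x, y, z in mm; "rx", "ry", "rz": the turn, a rotation vector about the tool's x, y, z in units of 6 degrees (1.0 is 6 degrees). A call has 1 to 8 rows; each row is the pose to reach, as a shift and turn from the pose measured when the call began, along the tool's axes at that moment; what a row does not reach only later rows make up. A row lasts 1/12 s, in which the tool goes at most 41.7 mm and 7.16 degrees, less where a joint would pass 70% of its speed; a pose out of reach is approached as far as the arm can. A call with a gripper value outside its range is refused whole. "fingers" is the opening, from 0 (shut) to 1 (fully open), set as the call begins (left out, the last holds). The fingers move at their own pace and stop on an object; the grip force is fixed at half the most. Time passes only in rows, so rows that repeat a pose let the fingers close. It gives the time, the measured TCP pose, the force and the opening at its end, in the units of the state.
- env.state(): the state, without advancing time (a new reading comes with each control period).
- viewer.read_camera(name): name is "scene" or "side" or "wrist"; returns a dict with "image" (384x512x3 uint8, red, green, blue), "fx", "fy", "cx", "cy" (pixels), "rvec" (rotation vector, rad) and "tvec" (3), from world to camera coordinates, as OpenCV has them. Camera axes: x right, y down, z forward; pixel columns grow to the right and rows downward; lengths in mm; the calibration is good to about 2 mm. A picture is of the moment at which its call begins. There is no depth.
- env.job_done(): hands the job in, once; it reports no verdict.
The state is a dict: "t": time; "joints": joint angles; "qvel": joint speeds; "tau": joint torques, N m; "eef_pos": TCP position; "tcp_rot": TCP orientation; "ft_force": force on the tool from outside, world axes, zero at the start; "moment": the same for the moment, N m; "opening": opening from 0.0 (shut) to 1.0 (fully open).
Only numpy, scipy, OpenCV 4.12 (cv2) and the standard library are available. Lean on these libraries where they do the work, as an engineer would, in place of code of your own. Each camera call takes 0.05 s, during which the arm holds its last target.

TASK

Weigh the red basket of limes: take it by the black grip on its handle, keep it upright, hang its handle bar in the dip of the counter scale's sprung hook and slowly let the hook take the whole weight before letting go, so that the hook neither drops nor jumps up, and is never shoved hard or pressed down to its stop. When the basket hangs free and the hook has stopped moving, press the green key on top of the scale fully down and let it come up again. Leave the basket hanging still and the other goods where they are.

Things in the scene. Friction and masses are not known exactly. Their poses are not given: they have to be found in the camera images.
- basket: red open plastic basket, 170 (its x) x 125 (its y) x 55 high, limes fixed in it, 0.27 to 0.88 kg (unknown). Origin: centre of its underside, z up. A stiff handle of 8 mm steel bar stands over it in its xz plane: legs at x = +-83 to z = 105, sloping in to x = +-60 at z = 135, a level top bar along x between. Free space under the bar: z = 60 to 131. Same after a half turn (mm)
- bar (a point): middle of the handle's top bar, on the bar's centre line, 135 above the basket's underside; x along the bar (mm)
- grip (a point): the black plastic grip block on top of the bar, to hold the basket by: 24 (basket x) x 18 (basket y) x 40 high, from 2 to 42 above the bar's centre line (137 to 177 above the underside). This point is its axis, 29 above the bar's centre line. Fingers that come down beside it may reach to about 10 above the bar's centre line (mm)
- scale: grey counter scale, fixed. Column 80 (its x) x 90 (its y), top at 285 above the counter, on a 20 high foot 150 x 130. Origin: centre of the column on the counter. Its front looks along its -x, which points roughly to the robot's left (+y); the hook sticks out of the front (mm)
- hook_seat (a point): bottom of the hook's dip, on the top surface of its 8 mm bar; moves down with the hook. The dip is 12 long and level; a seated handle bar's centre line lies 4 above this point. Unloaded it is 254 above the counter, 150 before the column's centre, 110 before its front. Axes as the scale's: -x points out to the hook's tip. Towards the column the hook slopes up 12, then runs level (mm)
- hook (a joint): how far the hook has sunk, m: 0 unloaded, 0.11 at its lower stop. A spring carries it: it sinks 10 mm for each newton hung on it (first 0.2 N: nothing); little damped, it bobs for a second or two. The basket's weight, which is not known, sinks it 25 to 85 mm
- weigh_key (a joint): the green key on the scale: 0 up, 0.006 m fully down; springs back; about 5 N presses it fully down
- weigh_key_top (a point): centre of the green key's top, radius 16, on top of the scale's column; it is pressed straight down (mm)
- jar: red sweet jar with red lid, 84 across, 130 high; origin under its centre; leave alone (mm)
- can: silver can with a yellow band, 70 across, 100 high; origin under its centre; leave alone (mm)
- oil: amber bottle, 72 across, 210 high; origin under its centre; leave alone (mm)
- eggs: purple egg tray with a dozen eggs, 141 (its x) x 188 (its y) x 64 high; origin under its centre; leave alone (mm)
- hook_tip (a point): top of the hook's upturned tip, 28 above and 21 out (scale -x) from hook_seat. To hang the basket, carry the bar square to the hook, along the scale's +x, its centre line at least 7 above this tip so that the tip goes through under the bar; then down into the dip (mm)
Not all that is in view belongs to the job. Leave any pink look-alike of the basket alone.

How it is judged:
By the outcome, as a careful person would: the job done as asked, in the order asked, and still so for the second after the job is handed in, with the robot touching nothing.
It also fails if it takes over 69 s, if anything falls off the work surface, if the arm or the gripper's body presses on something with over 40 N, if the wrist force passes 120 N, or if a joint passes its speed limit or range.

## Working session

There is one attempt and no reset: what is moved stays moved. The work goes in short steps, Python scripts to look and compute and a tool call to move; the robot and the scene stay as the last step left them, time stands still between calls to the robot, and variables do not carry over. Pictures are saved under pics/ and viewed, and the job is handed in when it is done.

Besides the shell and the picture viewer there is one more tool, called after "Call:" by a JSON object that holds its "api" and its "payload". play_rows: Moves the arm, as the interface text tells. Its arguments: {"type":"object","properties":{"increments":{"type":"array","items":{"type":"object","properties":{"dx":{"type":"number"},"dy":{"type":"number"},"dz":{"type":"number"},"rx":{"type":"number"},"ry":{"type":"number"},"rz":{"type":"number"}}}},"fingers":{"type":"number"}},"required":["increments"]}

```bash
ls; mkdir -p pics; cat > h.py <<'E'
import numpy as np, cv2
from cell import env, viewer
def cam(n):
    c=viewer.read_camera(n); R=cv2.Rodrigues(np.array(c['rvec'],float))[0]; c['R']=R; c['t']=np.array(c['tvec'],float).ravel(); return c
def save(c,f,s=1.5,crop=None):
    im=c['image'][:,:,::-1]
    if crop: x0,y0,x1,y1=crop; im=im[y0:y1,x0:x1]
    cv2.imwrite('pics/'+f,cv2.resize(im,None,fx=s,fy=s,interpolation=cv2.INTER_CUBIC))
def ray(c,u,v):
    d=c['R'].T@np.array([(u-c['cx'])/c['fx'],(v-c['cy'])/c['fy'],1]); return -c['R'].T@c['t'], d/np.linalg.norm(d)
def onz(c,u,v,z):
    o,d=ray(c,u,v); return o+d*(z-o[2])/d[2]
def tri(rs):
    A=0;b=0
    for o,d in rs:
        P=np.eye(3)-np.outer(d,d); A=A+P; b=b+P@o
    p=np.linalg.solve(A,b); return p,[np.linalg.norm((np.eye(3)-np.outer(d,d))@(p-o)) for o,d in rs]
def proj(c,p):
    q=c['R']@np.array(p,float)+c['t']; return np.array([c['fx']*q[0]/q[2]+c['cx'],c['fy']*q[1]/q[2]+c['cy']])
E
python3 - <<'E'
from h import *
for n in ['scene','side','wrist']:
    c=cam(n); save(c,n+'0.png'); print(n,c['fx'],c['cx'],c['cy'],(-c['R'].T@c['t']).round(),c['R'][2].round(2))
s=env.state(); print(s)
E
```

```text
pics
scene 466.1655922118947 245.67565299946747 187.34273459549573 [1402.  288. 1188.] [-0.68 -0.14 -0.72]
side 367.3986046627476 258.6471743203173 186.47231404806945 [307. 711. 984.] [ 0.17 -0.6  -0.78]
wrist 343.0885231004787 250.75427220647543 191.6690949816666 [ 326. -539.  385.] [-0.27 -0.12 -0.96]
{'t': 0.15, 'joints': array([-1.26660908e+00,  4.91423653e-01,  1.55930102e+00, -1.60796650e-05,
        1.09169162e+00, -1.05594603e-01]), 'qvel': array([-4.69189915e-04, -1.96254435e-03, -1.37940173e-03,  2.31451142e-03,
        1.09829737e-03,  8.20747179e-05]), 'tau': array([ 1.89479448e-03, -6.12897062e+01, -2.58275735e+01,  6.93128351e-02,
        4.73767763e-02, -6.87800502e-05]), 'eef_pos': array([ 249.02419353, -573.23074873,  404.29723759]), 'tcp_rot': array([-3.14077210e+00, -7.26265703e-05,  4.09789242e-01]), 'ft_force': array([ 0.57666479, -0.11212266, -0.58751239]), 'moment': array([ 0.03259135, -0.05564472,  0.03960918]), 'opening': 0.9993787634461953}
```

View pics/scene0.png

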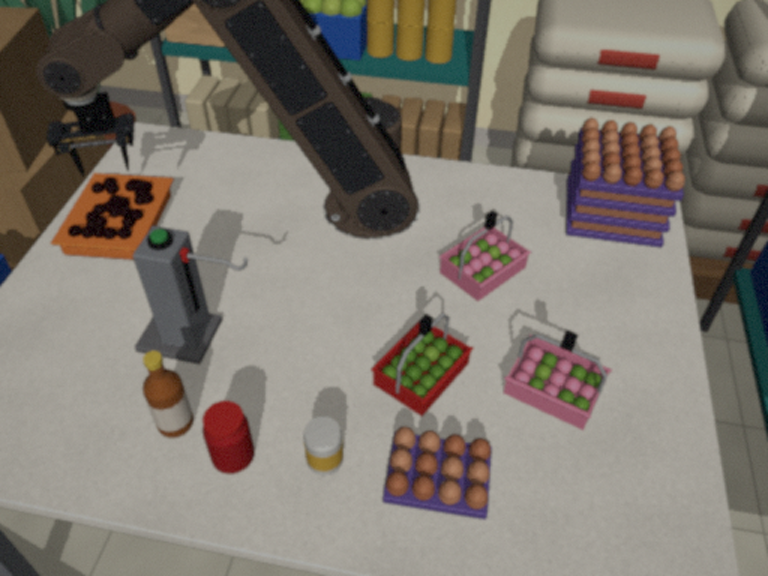

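View pics/side0.png

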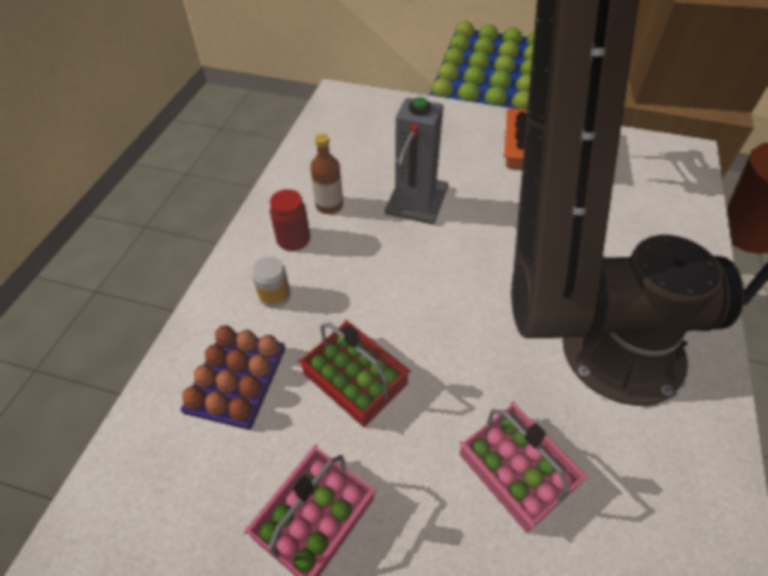

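View pics/wrist0.png

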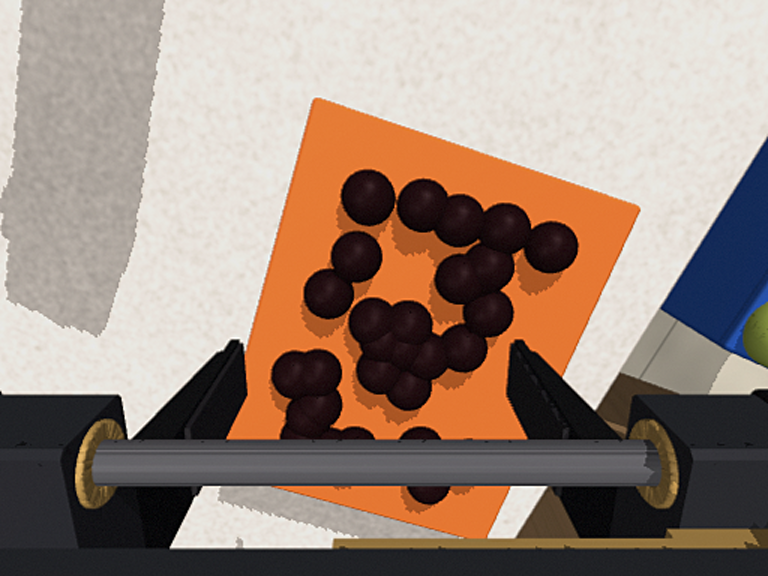

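Three baskets are candidates in the scene view (1.5x pixels): (422,365), which is saturated red with all-green limes, and (485,260) and (557,380), which are pink with mixed fruit. The red one at (422,365), seen in side at (353,370), fits the description. I'll confirm it in an enlarged crop.

```bash
python3 - <<'E'
from h import *
a=cam('scene');b=cam('side')
ca=a['image'][185:285,235:335];cb=b['image'][205:290,190:290]
A=cv2.resize(ca,(400,400),interpolation=cv2.INTER_CUBIC);B=cv2.resize(cb,(400,340),interpolation=cv2.INTER_CUBIC)
o=np.zeros((400,800,3),np.uint8);o[:,:400]=A;o[:340,400:]=B
cv2.imwrite('pics/crop1.png',o[:,:,::-1])
ca=a['image'][140:250,80:180];cb=b['image'][55:155,240:320]
A=cv2.resize(ca,(400,440),interpolation=cv2.INTER_CUBIC);B=cv2.resize(cb,(400,500),interpolation=cv2.INTER_CUBIC)
o=np.zeros((500,800,3),np.uint8);o[:440,:400]=A;o[:,400:]=B
cv2.imwrite('pics/crop2.png',o[:,:,::-1])
for n,c in(('scene',a),('side',b)):
    im=c['image'];hsv=cv2.cvtColor(im,cv2.COLOR_RGB2HSV)
    m=((hsv[...,0]>55)&(hsv[...,0]<80)&(hsv[...,1]>150)).astype(np.uint8)
    k,_,st,ce=cv2.connectedComponentsWithStats(m)
    print(n,'green',[(st[i],ce[i].round(1)) for i in range(1,k) if st[i,4]>15])
    m=((im.max(2)<38)).astype(np.uint8)
    k,_,st,ce=cv2.connectedComponentsWithStats(m)
    print(n,'black',[(st[i],ce[i].round(1)) for i in range(1,k) if 30<st[i,4]<300])
E
```

```text
scene green [(array([100, 155,  11,   8,  27], dtype=int32), array([105.9, 158. ]))]
scene black [(array([143,   0,  12,   5,  43], dtype=int32), array([148.9,   1.9])), (array([193,   0,  17,  19, 112], dtype=int32), array([201.7,   8.6])), (array([211,  23,  20,  27, 138], dtype=int32), array([220.2,  36.4])), (array([82, 25, 16, 14, 63], dtype=int32), array([88.2, 33.3])), (array([ 30,  43,  24,  19, 223], dtype=int32), array([41.3, 52.3])), (array([232,  54,  23,  24, 148], dtype=int32), array([241.7,  66.7])), (array([ 32,  81,  24,  35, 288], dtype=int32), array([42.1, 94. ])), (array([250,  81,  20,  33, 160], dtype=int32), array([259.9,  95.3])), (array([ 62, 119,  16,  10,  77], dtype=int32), array([ 71. , 123.7])), (array([ 85, 121,  16,  14, 154], dtype=int32), array([ 93.7, 126.9])), (array([251, 132,  10,  15,  63], dtype=int32), array([255.4, 139.7])), (array([324, 142,   7,  10,  49], dtype=int32), array([326.8, 146.5])), (array([ 99, 155,  16,  11,  65], dtype=int32), array([107.3, 161.9])), (array([122, 176,  11,  32, 121], dtype=int32), array([127.2, 190.9])), (arra
[... 182 characters left out ...]
32), array([502.6, 242.9])), (array([507, 264,   5,  23,  33], dtype=int32), array([509.4, 274.6]))]
side green []
side black [(array([396,   0,  11,  31, 254], dtype=int32), array([400.8,  14.8])), (array([346,  77,   5,  13,  34], dtype=int32), array([347.9,  81.8])), (array([384,  94,  11,  44, 277], dtype=int32), array([388.7, 114.8])), (array([487, 110,  20,  35, 284], dtype=int32), array([496.2, 126.4])), (array([417, 172,  12,  20,  66], dtype=int32), array([423., 180.])), (array([449, 228,   7,  12,  45], dtype=int32), array([452.4, 234.8])), (array([444, 238,   5,  12,  45], dtype=int32), array([446.2, 243.8])), (array([198, 319,  10,  14,  89], dtype=int32), array([202.5, 325.2]))]
```

View pics/crop1.png

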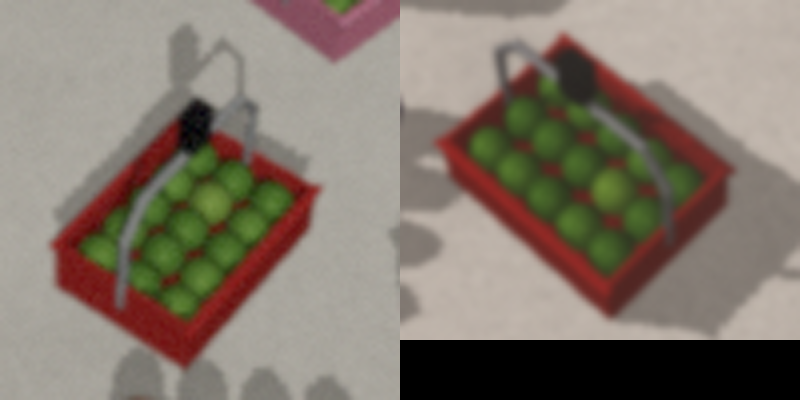

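View pics/crop2.png

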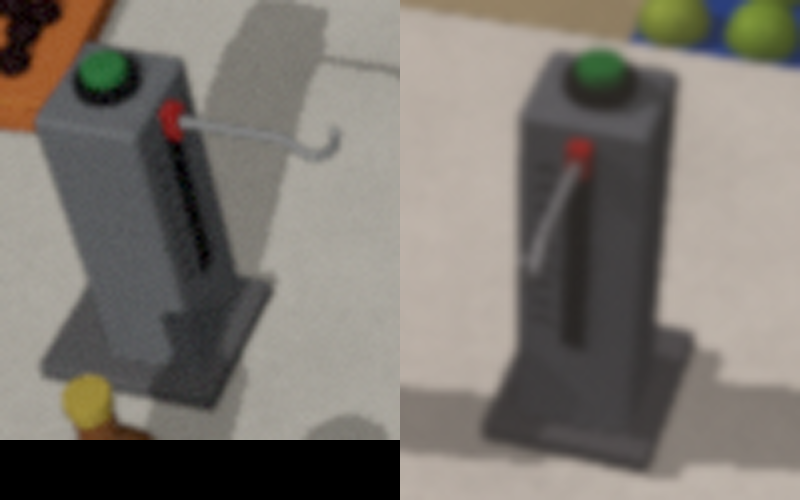

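Confirmed: the crop shows a saturated red basket with only green limes and a black grip. Grip centre is at scene px (284,216.5) and side px (233.8,224.3). The green key is at scene (106,157.5) and side (280,68.6), and the hook tip is at scene (163.8,172.5). Next I'll measure these.

```bash
python3 - <<'E'
from h import *
a=cam('scene');b=cam('side')
def T(n,pa,pb):
    p,e=tri([ray(a,*pa),ray(b,*pb)]);print(n,p.round(1),np.round(e,1));return p
g=T('grip',(284,216.5),(233.8,224.3))
k=T('key',(106,157.5),(280,68.6))
T('tip',(163.8,172.5),(266.6,108.6))
T('hookroot',(123,169.5),(276,86))
# hook shaft both ends at z 270
# basket rim via red mask
for n,c,box in(('scene',a,(235,195,330,290)),('side',b,(190,205,290,290))):
    hsv=cv2.cvtColor(c['image'],cv2.COLOR_RGB2HSV);h=hsv[...,0]
    m=(((h<6)|(h>174))&(hsv[...,1]>150)).astype(np.uint8);M=np.zeros_like(m);x0,y0,x1,y1=box;M[y0:y1,x0:x1]=m[y0:y1,x0:x1]
    pts=np.argwhere(M)[:,::-1].astype(np.float32); hull=cv2.convexHull(pts)
    print(n,cv2.approxPolyDP(hull,3,True).reshape(-1,2).tolist())
print('rim scene z55',[onz(a,*p,55)[:2].round().tolist() for p in((314.5,232),(248.8,246.3))])
print('rim side z55',[onz(b,*p,55)[:2].round().tolist() for p in((200,241.3),(230.8,214.3),(272.5,247),(242,276))])
print('col top scene',[onz(a,80+u/4,140+v/4,285)[:2].round().tolist() for u,v in((38,122),(85,43),(183,62),(140,140))])
print('col top side',[onz(b,240+(u-400)/5,55+v/5,285)[:2].round().tolist() for u,v in((553,52),(677,75),(655,140),(522,120))])
print('foot side z20',[onz(b,240+(u-400)/5,55+v/5,20)[:2].round().tolist() for u,v in((485,425),(640,460),(693,343))])
E
```

```text
grip [513.1 214.4 155. ] [0.5 0.5]
key [ 518.6 -304.2  297.8] [0.1 0.1]
tip [ 517.5 -135.6  269.1] [0.9 0.9]
hookroot [ 519.8 -260.3  260.9] [0.5 0.5]
scene [[313.0, 232.0], [310.0, 242.0], [281.0, 275.0], [250.0, 255.0], [249.0, 245.0], [278.0, 216.0]]
side [[270.0, 249.0], [241.0, 281.0], [206.0, 251.0], [200.0, 240.0], [231.0, 215.0]]
rim scene z55 [[470.0, 309.0], [565.0, 120.0]]
rim side z55 [[614.0, 237.0], [558.0, 123.0], [408.0, 198.0], [465.0, 307.0]]
col top scene [[566.0, -336.0], [481.0, -338.0], [486.0, -260.0], [569.0, -259.0]]
col top side [[557.0, -332.0], [472.0, -329.0], [471.0, -257.0], [557.0, -254.0]]
foot side z20 [[579.0, -244.0], [459.0, -240.0], [448.0, -376.0]]
```

```bash
cat >> h.py <<'E'
from scipy.spatial.transform import Rotation as Ro
def go(p,yaw,roll=np.pi,pitch=0):
    s=env.state(); R=Ro.from_euler('xyz',s['tcp_rot']).as_matrix(); Rt=Ro.from_euler('xyz',[roll,pitch,yaw]).as_matrix()
    print('t',round(s['t'],2),'pos',s['eef_pos'].round(1),'rpy',s['tcp_rot'].round(4),'F',s['ft_force'].round(2),'op',round(s['opening'],3))
    print('d',(R.T@(np.array(p)-s['eef_pos'])).round(1),'r',(np.degrees(Ro.from_matrix(R.T@Rt).as_rotvec())/6).round(2))
E
python3 - <<'E'
from h import *
go([400,-150,480],0.41)
go([500,130,460],1.122)
go([512,215.5,420],1.122)
E
```

```text
t 0.35 pos [ 249.  -573.2  404.6] rpy [-3.1414 -0.      0.4098] F [-0.2   0.37  0.27] op 0.999
d [ 307.1 -328.1  -75.3] r [-0. -0. -0.]
t 0.35 pos [ 249.  -573.2  404.6] rpy [-3.1414 -0.      0.4098] F [-0.2   0.37  0.27] op 0.999
d [ 510.4 -545.   -55.3] r [-0.  -0.  -6.8]
t 0.35 pos [ 249.  -573.2  404.6] rpy [-3.1414 -0.      0.4098] F [-0.2   0.37  0.27] op 0.999
d [ 555.4 -618.7  -15.2] r [-0.  -0.  -6.8]
```

Call:
{"api": "play_rows", "payload": {"increments": [{"dx": 15, "dy": -16, "dz": -20}, {"dx": 38, "dy": -41, "dz": -40}, {"dx": 64, "dy": -70, "dz": -60}, {"dx": 92, "dy": -98, "dz": -72}, {"dx": 118, "dy": -126, "dz": -75}, {"dx": 145, "dy": -155, "dz": -75}, {"dx": 172, "dy": -184, "dz": -75}, {"dx": 200, "dy": -213, "dz": -75}], "fingers": 1.0}}

```text
invalid input
```

```bash
python3 - <<'E'
from h import *
go([500,150,450],1.122)
E
```

```text
t 0.35 pos [ 249.  -573.2  404.6] rpy [-3.1414 -0.      0.4098] F [-0.2   0.37  0.27] op 0.999
d [ 518.3 -563.4  -45.3] r [-0.  -0.  -6.8]
```

Call:
{"api": "play_rows", "payload": {"increments": [{"dx": 15, "dy": -16, "dz": -20, "rx": 0, "ry": 0, "rz": 0}, {"dx": 38, "dy": -41, "dz": -40, "rx": 0, "ry": 0, "rz": 0}, {"dx": 64, "dy": -70, "dz": -60, "rx": 0, "ry": 0, "rz": 0}, {"dx": 92, "dy": -98, "dz": -72, "rx": 0, "ry": 0, "rz": 0}, {"dx": 118, "dy": -126, "dz": -75, "rx": 0, "ry": 0, "rz": 0}, {"dx": 145, "dy": -155, "dz": -75, "rx": 0, "ry": 0, "rz": 0}, {"dx": 172, "dy": -184, "dz": -75, "rx": 0, "ry": 0, "rz": 0}, {"dx": 200, "dy": -213, "dz": -75, "rx": 0, "ry": 0, "rz": 0}]}}

```text
t: 1.02
eef_pos: [347.6, -296.3, 479.9]
tcp_rot: [3.141, -0.0, 0.409]
ft_force: [1.2, -0.3, 0.3]
opening: 1.002
```

```bash
python3 - <<'E'
from h import *
go([500,150,450],1.122)
E
```

```text
t 1.02 pos [ 347.6 -296.3  479.9] rpy [ 3.1412e+00 -2.0000e-04  4.0930e-01] F [ 1.18 -0.27  0.3 ] op 1.002
d [ 317.4 -348.8   29.8] r [ 0.   -0.   -6.81]
```

Call:
{"api": "play_rows", "payload": {"increments": [{"dx": 27, "dy": -30, "dz": 0, "rx": 0, "ry": 0, "rz": -0.5}, {"dx": 54, "dy": -60, "dz": 0, "rx": 0, "ry": 0, "rz": -1.2}, {"dx": 81, "dy": -90, "dz": 0, "rx": 0, "ry": 0, "rz": -2}, {"dx": 108, "dy": -120, "dz": 0, "rx": 0, "ry": 0, "rz": -2.8}, {"dx": 135, "dy": -150, "dz": 0, "rx": 0, "ry": 0, "rz": -3.6}, {"dx": 162, "dy": -180, "dz": 0, "rx": 0, "ry": 0, "rz": -4.4}, {"dx": 189, "dy": -210, "dz": 0, "rx": 0, "ry": 0, "rz": -5.2}, {"dx": 216, "dy": -238, "dz": 0, "rx": 0, "ry": 0, "rz": -6}]}}

```text
t: 1.68
eef_pos: [450.9, 10.2, 480.2]
tcp_rot: [3.14, -0.0, 1.042]
ft_force: [0.7, -1.9, -0.1]
opening: 1.003
```

```bash
python3 - <<'E'
from h import *
go([490,160,470],1.122)
go([512,215.5,420],1.122)
E
```

```text
t 1.68 pos [450.9  10.2 480.2] rpy [ 3.1405e+00 -2.0000e-04  1.0419e+00] F [ 0.7  -1.91 -0.14] op 1.003
d [149.  -41.9  10.2] r [ 0.01 -0.   -0.76]
t 1.68 pos [450.9  10.2 480.2] rpy [ 3.1405e+00 -2.0000e-04  1.0419e+00] F [ 0.7  -1.91 -0.14] op 1.003
d [208.  -50.9  60.2] r [ 0.01 -0.   -0.76]
```

Call:
{"api": "play_rows", "payload": {"increments": [{"dx": 38, "dy": -9, "dz": 5, "rx": 0, "ry": 0, "rz": -0.3}, {"dx": 76, "dy": -18, "dz": 12, "rx": 0, "ry": 0, "rz": -0.6}, {"dx": 114, "dy": -27, "dz": 20, "rx": 0, "ry": 0, "rz": -0.76}, {"dx": 150, "dy": -36, "dz": 30, "rx": 0, "ry": 0, "rz": -0.76}, {"dx": 180, "dy": -43, "dz": 40, "rx": 0, "ry": 0, "rz": -0.76}, {"dx": 200, "dy": -48, "dz": 50, "rx": 0, "ry": 0, "rz": -0.76}, {"dx": 208, "dy": -51, "dz": 60, "rx": 0, "ry": 0, "rz": -0.76}, {"dx": 208, "dy": -51, "dz": 60, "rx": 0, "ry": 0, "rz": -0.76}]}}

```text
t: 2.35
eef_pos: [511.8, 216.7, 418.1]
tcp_rot: [-3.14, 0.002, 1.124]
ft_force: [0.1, 0.4, -0.9]
opening: 0.999
```

```bash
python3 - <<'E'
from h import *
c=cam('wrist'); save(c,'w1.png')
go([512,215.5,335],1.122)
for p in([512,215.5,135],[512,215.5,177],[512,215.5,190]): print(proj(c,p)*1.5)
E
```

```text
t 2.4 pos [511.7 215.6 419.2] rpy [-3.1411e+00  1.6000e-03  1.1227e+00] F [-0.54 -0.16  1.01] op 0.999
d [ 0.2  0.4 84.2] r [-0.    0.01  0.01]
[377.71346902 294.7576007 ]
[377.85683118 322.72351016]
[377.91159535 333.40645371]
```

View pics/w1.png

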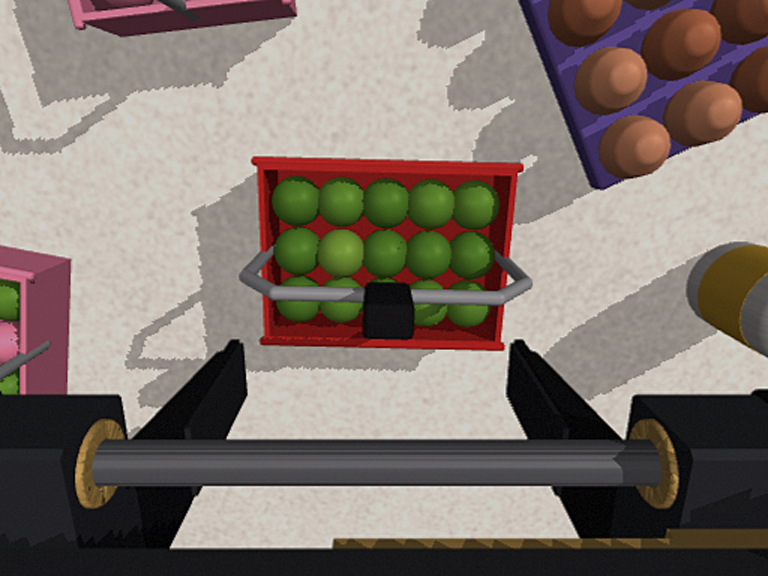

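```bash
python3 - <<'E'
from h import *
c=cam('wrist')
a=onz(c,273/1.5,292/1.5,135);b=onz(c,502/1.5,298.5/1.5,135)
g=onz(c,388/1.5,324/1.5,177)
print(a,b,(a+b)/2,np.linalg.norm(a-b),np.degrees(np.arctan2(*(b-a)[1::-1])),'griptop',g)
m=(a+b)/2; d=b-a; yaw=np.arctan2(-d[0],d[1]);yaw=np.arctan2(d[0],-d[1]); print(yaw)
if abs(yaw-1.12)>1: yaw+=np.pi*(-np.sign(yaw))
go([m[0],m[1],335],yaw);go([g[0],g[1],335],yaw)
E
```

```text
[461.71647716 239.95089785 135.        ] [571.85868871 183.06344501 135.        ] [516.78758293 211.50717143 135.        ] 123.96567692704568 -27.31594310963782 griptop [515.93340561 211.43589528 177.        ]
1.0940431812442581
t 2.45 pos [511.7 215.  420. ] rpy [3.1411e+00 7.0000e-04 1.1218e+00] F [-0.94 -0.55 -0.28] op 1.0
d [-0.9  6.  85. ] r [0.   0.01 0.26]
t 2.45 pos [511.7 215.  420. ] rpy [3.1411e+00 7.0000e-04 1.1218e+00] F [-0.94 -0.55 -0.28] op 1.0
d [-1.3  5.3 85. ] r [0.   0.01 0.26]
```

Call:
{"api": "play_rows", "payload": {"increments": [{"dx": -1, "dy": 5.5, "dz": 8, "rx": 0, "ry": 0, "rz": 0.26}, {"dx": -1, "dy": 5.5, "dz": 22, "rx": 0, "ry": 0, "rz": 0.26}, {"dx": -1, "dy": 5.5, "dz": 37, "rx": 0, "ry": 0, "rz": 0.26}, {"dx": -1, "dy": 5.5, "dz": 52, "rx": 0, "ry": 0, "rz": 0.26}, {"dx": -1, "dy": 5.5, "dz": 66, "rx": 0, "ry": 0, "rz": 0.26}, {"dx": -1, "dy": 5.5, "dz": 77, "rx": 0, "ry": 0, "rz": 0.26}, {"dx": -1, "dy": 5.5, "dz": 84, "rx": 0, "ry": 0, "rz": 0.26}, {"dx": -1, "dy": 5.5, "dz": 84, "rx": 0, "ry": 0, "rz": 0.26}]}}

```text
t: 3.12
eef_pos: [516.4, 210.4, 335.2]
tcp_rot: [-3.141, 0.002, 1.092]
ft_force: [-0.3, 0.0, 0.3]
opening: 0.999
```

```bash
python3 - <<'E'
from h import *
c=cam('wrist'); save(c,'w2.png')
go([516.2,211.5,335],1.095)
E
```

```text
t 3.17 pos [516.5 210.7 336. ] rpy [3.1413e+00 1.0000e-03 1.0928e+00] F [0.09 0.27 0.23] op 0.997
d [ 0.6 -0.6  1. ] r [ 0.    0.01 -0.02]
```

View pics/w2.png

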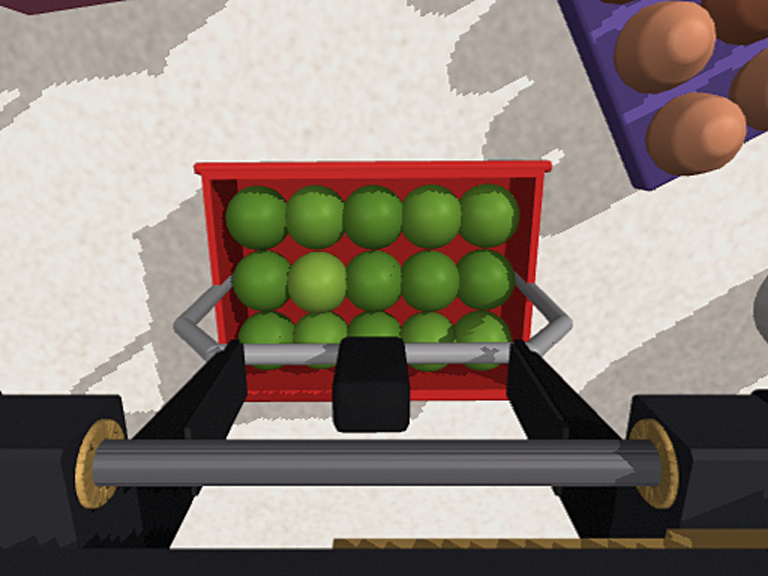

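The grip is centred between the fingers (371 against 377) and the bar runs parallel to the jaws. Now I close on it.

Call:
{"api": "play_rows", "payload": {"increments": [{"dx": 0.5, "dy": -1.5, "dz": 0, "rx": 0, "ry": 0, "rz": 0}, {"dx": 0.5, "dy": -1.5, "dz": 0, "rx": 0, "ry": 0, "rz": 0}, {"dx": 0.5, "dy": -1.5, "dz": 0, "rx": 0, "ry": 0, "rz": 0}, {"dx": 0.5, "dy": -1.5, "dz": 0, "rx": 0, "ry": 0, "rz": 0}, {"dx": 0.5, "dy": -1.5, "dz": 0, "rx": 0, "ry": 0, "rz": 0}, {"dx": 0.5, "dy": -1.5, "dz": 0, "rx": 0, "ry": 0, "rz": 0}], "fingers": 0.1}}

```text
t: 3.67
eef_pos: [515.4, 211.9, 336.2]
tcp_rot: [3.141, 0.001, 1.093]
ft_force: [0.5, 0.9, 0.7]
opening: 0.636
```

```bash
python3 - <<'E'
from h import *
c=cam('wrist'); save(c,'w3.png')
go([516.2,211.5,335],1.095)
print([proj(c,[516.2,211.5,z])*1.5 for z in (177,135)])
E
```

```text
t 3.72 pos [515.4 211.9 336.1] rpy [3.1411e+00 9.0000e-04 1.0929e+00] F [-0.37 -0.07 -0.17] op 0.598
d [0.  0.9 1.1] r [ 0.    0.01 -0.02]
[array([378.11963604, 415.46497996]), array([377.67331721, 357.80633862])]
```

View pics/w3.png

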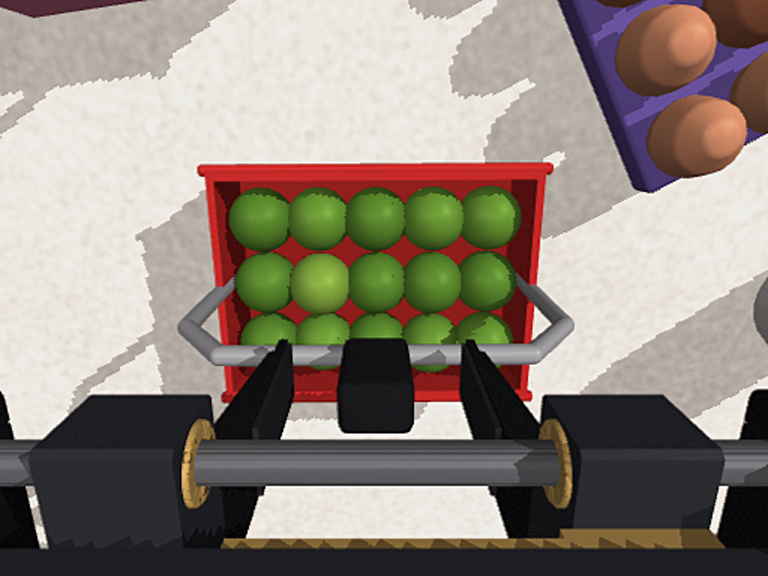

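Call:
{"api": "play_rows", "payload": {"increments": [{"dx": 0, "dy": 0, "dz": 1, "rx": 0, "ry": 0, "rz": 0}, {"dx": 0, "dy": 0, "dz": 1, "rx": 0, "ry": 0, "rz": 0}, {"dx": 0, "dy": 0, "dz": 1, "rx": 0, "ry": 0, "rz": 0}, {"dx": 0, "dy": 0, "dz": 1, "rx": 0, "ry": 0, "rz": 0}, {"dx": 0, "dy": 0, "dz": 1, "rx": 0, "ry": 0, "rz": 0}, {"dx": 0, "dy": 0, "dz": 1, "rx": 0, "ry": 0, "rz": 0}, {"dx": 0, "dy": 0, "dz": 1, "rx": 0, "ry": 0, "rz": 0}, {"dx": 0, "dy": 0, "dz": 1, "rx": 0, "ry": 0, "rz": 0}], "fingers": 0.1}}

```text
t: 4.38
eef_pos: [515.3, 211.9, 335.0]
tcp_rot: [3.141, 0.001, 1.093]
ft_force: [-1.7, 1.6, -0.1]
opening: 0.253
```

```bash
python3 - <<'E'
from h import *
go([516.2,211.5,335],1.095)
E
```

```text
t 4.38 pos [515.3 211.9 335. ] rpy [3.1415e+00 1.1000e-03 1.0928e+00] F [-1.7   1.64 -0.13] op 0.253
d [0.1 1.  0. ] r [ 0.    0.01 -0.02]
```

Call:
{"api": "play_rows", "payload": {"increments": [{"dx": 0, "dy": 0, "dz": -2, "rx": 0, "ry": 0, "rz": 0}, {"dx": 0, "dy": 0, "dz": -6, "rx": 0, "ry": 0, "rz": 0}, {"dx": 0, "dy": 0, "dz": -14, "rx": 0, "ry": 0, "rz": 0}, {"dx": 0, "dy": 0, "dz": -26, "rx": 0, "ry": 0, "rz": 0}, {"dx": 0, "dy": 0, "dz": -40, "rx": 0, "ry": 0, "rz": 0}, {"dx": 0, "dy": 0, "dz": -54, "rx": 0, "ry": 0, "rz": 0}, {"dx": 0, "dy": 0, "dz": -68, "rx": 0, "ry": 0, "rz": 0}, {"dx": 0, "dy": 0, "dz": -82, "rx": 0, "ry": 0, "rz": 0}]}}

```text
t: 5.05
eef_pos: [515.2, 211.9, 418.1]
tcp_rot: [-3.142, 0.001, 1.093]
ft_force: [0.4, 0.4, -7.5]
opening: 0.255
```

Call:
{"api": "play_rows", "payload": {"increments": [{"dx": 0, "dy": 0, "dz": -14, "rx": 0, "ry": 0, "rz": 0}, {"dx": 0, "dy": 0, "dz": -28, "rx": 0, "ry": 0, "rz": 0}, {"dx": 0, "dy": 0, "dz": -42, "rx": 0, "ry": 0, "rz": 0}, {"dx": 0, "dy": 0, "dz": -56, "rx": 0, "ry": 0, "rz": 0}, {"dx": 0, "dy": 0, "dz": -70, "rx": 0, "ry": 0, "rz": 0}, {"dx": 0, "dy": 0, "dz": -82, "rx": 0, "ry": 0, "rz": 0}, {"dx": 0, "dy": 0, "dz": -90, "rx": 0, "ry": 0, "rz": 0}, {"dx": 0, "dy": 0, "dz": -92, "rx": 0, "ry": 0, "rz": 0}]}}

```text
t: 5.72
eef_pos: [515.0, 211.9, 511.7]
tcp_rot: [3.14, -0.0, 1.093]
ft_force: [0.4, 1.5, -7.7]
opening: 0.253
```

```bash
python3 - <<'E'
from h import *
c=cam('wrist'); save(c,'w4.png')
c=cam('side'); save(c,'s4.png')
go([518,-40,510],1.571)
E
```

```text
t 5.82 pos [515.  211.9 510.2] rpy [3.1415e+00 1.2000e-03 1.0929e+00] F [ 0.55  0.33 -8.46] op 0.25
d [-222.3  118.5    0.5] r [-0.    0.01 -4.57]
```

View pics/w4.png

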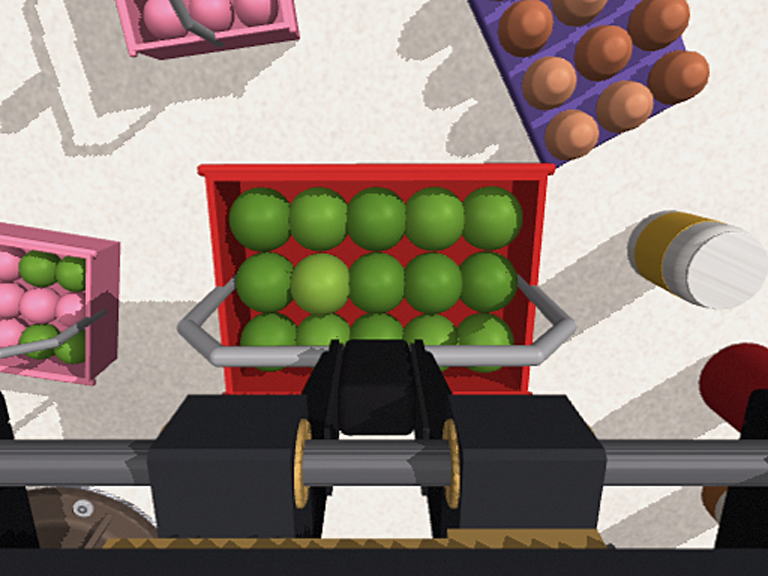

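View pics/s4.png

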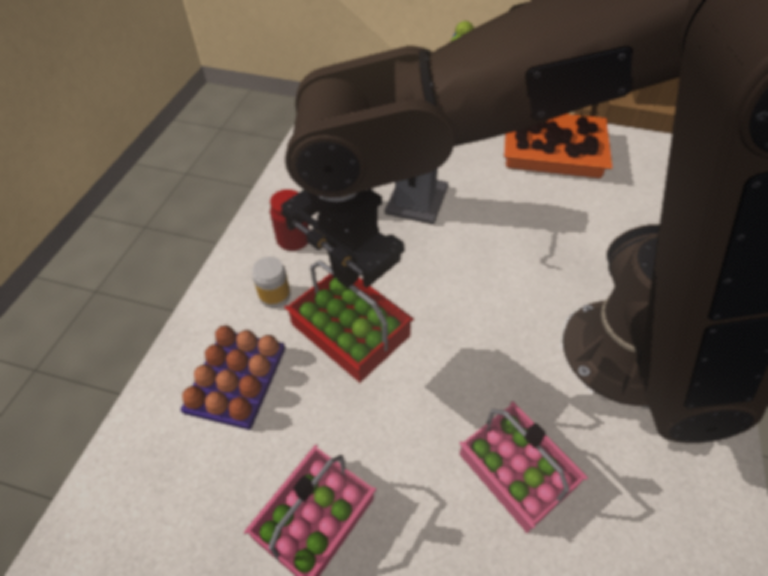

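```bash
python3 - <<'E'
from h import *
c=cam('scene'); save(c,'sc5.png',1.5); save(c,'sc5c.png',8,(85,140,180,205))
E
```

```text
(no output)
```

View pics/sc5c.png

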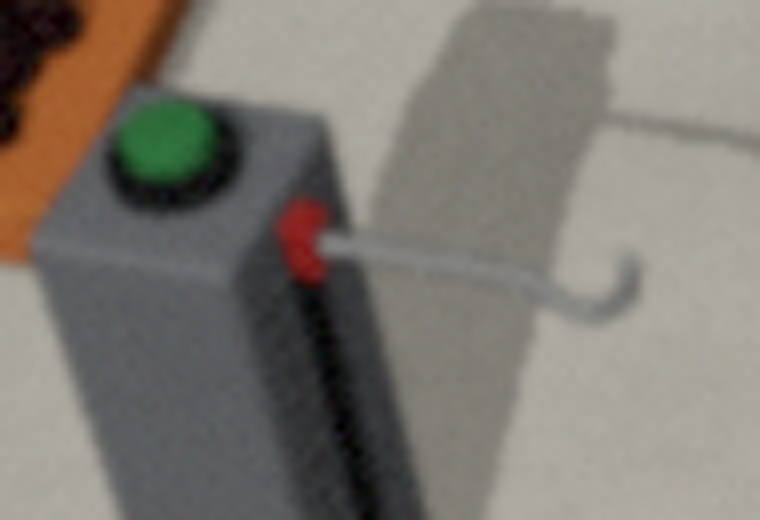

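View pics/sc5.png

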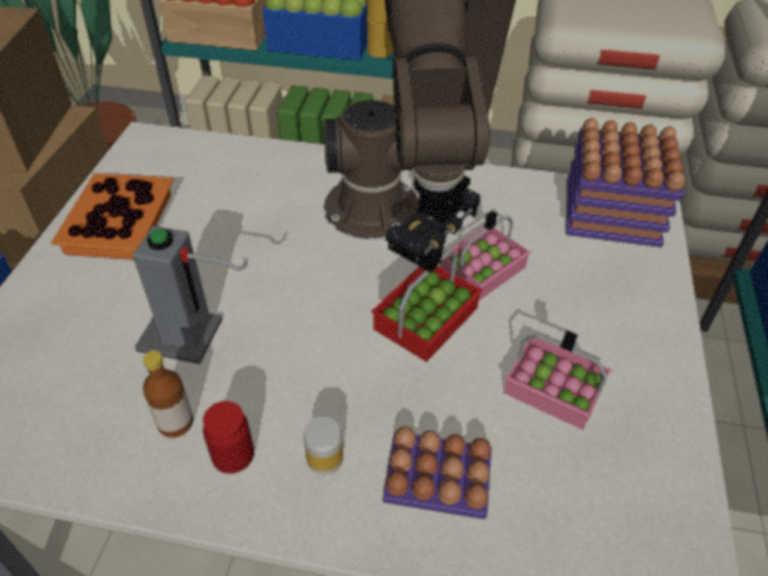

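```bash
python3 - <<'E'
from h import *
c=cam('scene')
P=lambda X,Y,z: onz(c,85+(X+.5)/8-.5,140+(Y+.5)/8-.5,z)
a=P(330,242,262);b=P(510,270,262);d=P(590,308,250);t=P(630,252,282);k=P(165,137,298)
for n,p in zip('a b dip tip key'.split(),(a,b,d,t,k)): print(n,p.round(1))
v=b-a; print('dir deg',np.degrees(np.arctan2(v[1],v[0])))
for z in(285,): print([P(X,Y,285).round(0)[:2].tolist() for X,Y in((40,245),(140,88),(325,118),(235,282))])
F=[env.state()['ft_force']]
print(F)
E
```

```text
a [ 521.1 -250.6  262. ]
b [ 521.8 -182.   262. ]
dip [ 523.3 -153.3  250. ]
tip [ 523.8 -133.7  282. ]
key [ 516.  -307.9  298. ]
dir deg 89.3497825471519
[[565.0, -336.0], [480.0, -336.0], [482.0, -264.0], [569.0, -262.0]]
[array([-0.74779619, -0.33736807, -7.52665967])]
```

```bash
python3 - <<'E'
from h import *
c=cam('side')
for n,p in (('a',(521,-250,262)),('b',(522,-182,262)),('dip',(523,-152.5,250)),('tip',(523.5,-133,282)),('tip2',(520,-131,282))):
    q=proj(c,p); print(n,q.round(1),'crop',((q[0]-240)*8+0,(q[1]-55)*8))
im=cv2.imread('pics/side0.png'); im=im[82:190,380:470]; cv2.imwrite('pics/s0c.png',cv2.resize(im,None,fx=5.333,fy=5.333,interpolation=cv2.INTER_CUBIC))
print('crop origin px',380/1.5,82/1.5,'scale 8')
E
```

```text
a [274.8  87.7] crop (np.float64(278.37933077622984), np.float64(261.33274418687506))
b [269.1 100.6] crop (np.float64(233.14624333412576), np.float64(364.5386860750102))
dip [266.3 109.5] crop (np.float64(210.4888129993151), np.float64(436.1995948814173))
tip [264.7 105.1] crop (np.float64(197.27581141790643), np.float64(400.96005637467033))
tip2 [265.6 105.7] crop (np.float64(204.98059965543553), np.float64(405.9410279498759))
crop origin px 253.33333333333334 54.666666666666664 scale 8
```

View pics/s0c.png

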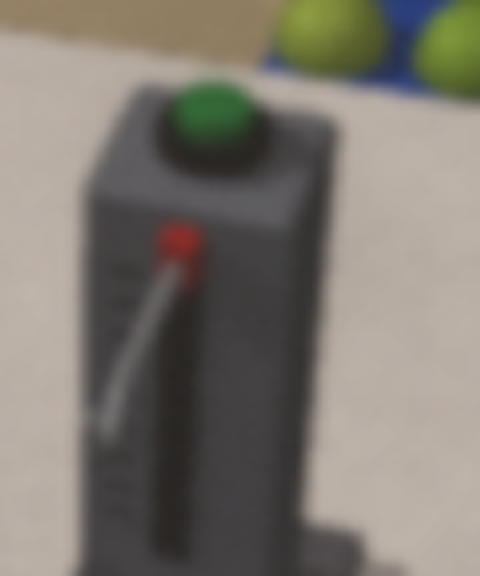

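```bash
python3 - <<'E'
from h import *
c=cam('wrist'); s=env.state()
R=Ro.from_euler('xyz',s['tcp_rot']).as_matrix()
for u in (215,540,377):
    p=onz(c,u/1.5,356.5/1.5,s['eef_pos'][2]-200); print((R.T@(p-s['eef_pos'])).round(1))
go([523,-60,510],1.557)
E
```

```text
[  1.2 -61.6 200.1]
[  1.4  62.9 199.9]
[  1.3   0.5 200. ]
t 6.02 pos [515.2 212.  509.3] rpy [-3.1405e+00  2.3000e-03  1.0928e+00] F [-0.27 -0.32 -6.97] op 0.248
d [-237.9  132.    -0.3] r [-0.02  0.02 -4.43]
```

Call:
{"api": "play_rows", "payload": {"increments": [{"dx": -4, "dy": 2, "dz": 0, "rx": 0, "ry": 0, "rz": 0}, {"dx": -12, "dy": 7, "dz": 0, "rx": 0, "ry": 0, "rz": -0.2}, {"dx": -26, "dy": 14, "dz": 0, "rx": 0, "ry": 0, "rz": -0.5}, {"dx": -46, "dy": 25, "dz": 0, "rx": 0, "ry": 0, "rz": -0.9}, {"dx": -68, "dy": 38, "dz": 0, "rx": 0, "ry": 0, "rz": -1.4}, {"dx": -90, "dy": 50, "dz": 0, "rx": 0, "ry": 0, "rz": -1.9}, {"dx": -112, "dy": 62, "dz": 0, "rx": 0, "ry": 0, "rz": -2.4}, {"dx": -134, "dy": 74, "dz": 0, "rx": 0, "ry": 0, "rz": -2.9}]}}

```text
t: 6.68
eef_pos: [519.1, 57.6, 509.3]
tcp_rot: [-3.139, 0.002, 1.399]
ft_force: [1.3, 0.2, -7.7]
opening: 0.251
```

```bash
python3 - <<'E'
from h import *
go([523,-60,510],1.557)
E
```

```text
t 6.68 pos [519.1  57.6 509.3] rpy [-3.1393e+00  2.0000e-03  1.3993e+00] F [ 1.32  0.25 -7.73] op 0.251
d [-115.2   23.9   -0.6] r [-0.02  0.02 -1.51]
```

Call:
{"api": "play_rows", "payload": {"increments": [{"dx": -22, "dy": 4.5, "dz": 0, "rx": 0, "ry": 0, "rz": -0.35}, {"dx": -43, "dy": 9, "dz": 0, "rx": 0, "ry": 0, "rz": -0.7}, {"dx": -63, "dy": 13, "dz": 0, "rx": 0, "ry": 0, "rz": -1}, {"dx": -81, "dy": 17, "dz": 0, "rx": 0, "ry": 0, "rz": -1.25}, {"dx": -96, "dy": 20, "dz": 0, "rx": 0, "ry": 0, "rz": -1.4}, {"dx": -107, "dy": 22, "dz": 0, "rx": 0, "ry": 0, "rz": -1.5}, {"dx": -113, "dy": 23.5, "dz": 0, "rx": 0, "ry": 0, "rz": -1.5}, {"dx": -115, "dy": 24, "dz": 0, "rx": 0, "ry": 0, "rz": -1.5}]}}

```text
t: 7.35
eef_pos: [523.1, -60.8, 509.2]
tcp_rot: [-3.139, 0.002, 1.555]
ft_force: [-0.2, 0.8, -8.3]
opening: 0.252
```

```bash
python3 - <<'E'
from h import *
go([523,-60,500],1.557)
c=cam('wrist'); save(c,'w6.png')
c=cam('scene'); save(c,'sc6.png',5,(80,130,240,250))
c2=cam('side'); save(c2,'s6.png',5,(200,40,340,150))
s=env.state()['eef_pos']
for n,k in(('scene',c),('side',c2)): print(n,proj(k,s+[0,1.3,-200]).round(1),proj(k,(523,-131.5,282)).round(1))
E
```

```text
t 7.35 pos [523.1 -60.8 509.2] rpy [-3.1386e+00  1.7000e-03  1.5548e+00] F [-0.17  0.84 -8.29] op 0.252
d [ 0.8 -0.1  9.2] r [-0.03  0.02 -0.02]
scene [188.3 167.5] [164.2 171. ]
side [258.  113.9] [264.7 105.5]
```

View pics/w6.png

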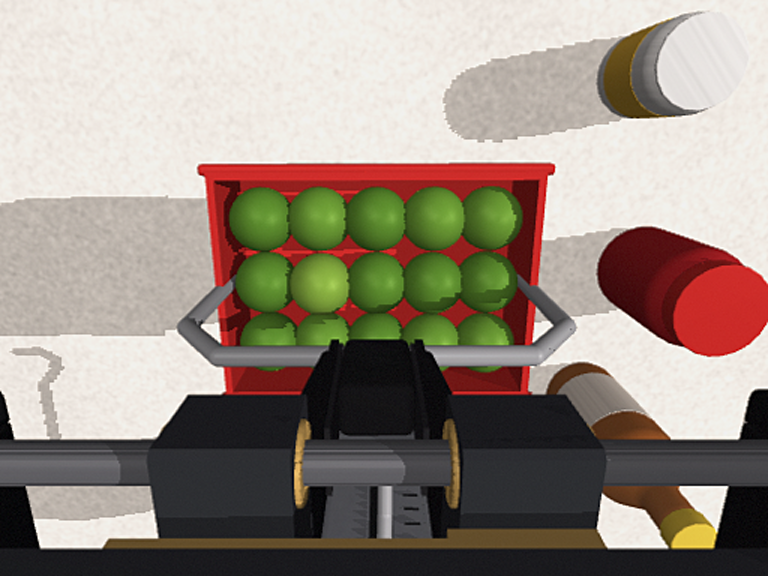

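View pics/sc6.png

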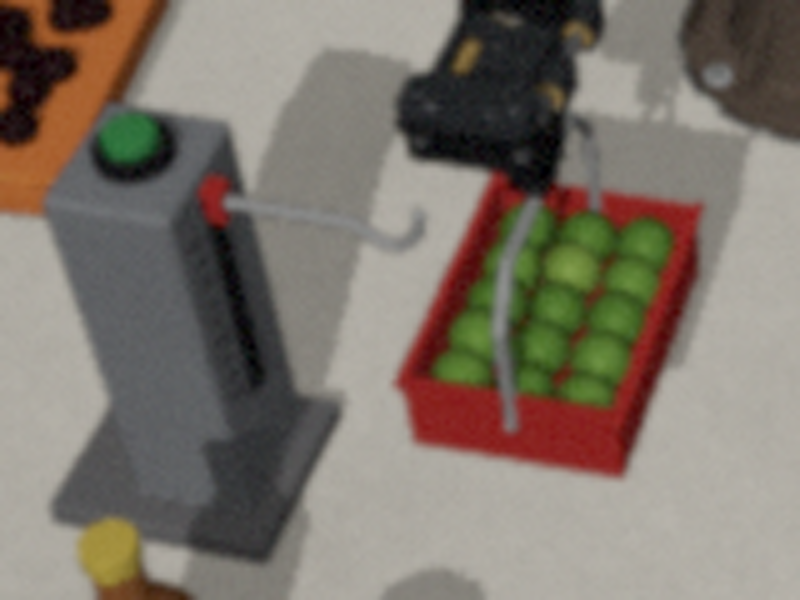

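View pics/s6.png

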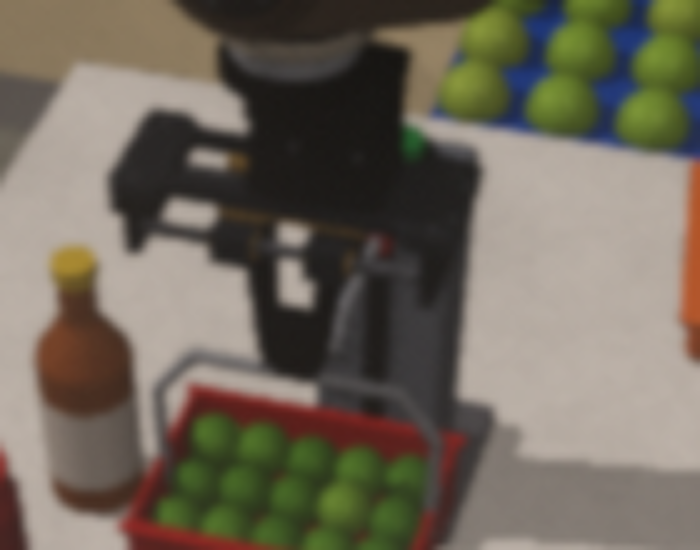

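```bash
python3 - <<'E'
from h import *
c=cam('wrist'); save(c,'w7.png',8,(215,310,300,370))
s=env.state();R=Ro.from_euler('xyz',s['tcp_rot']).as_matrix()
for v in(490,535):
  for z in (262,282):
    p=onz(c,384.5/1.5,v/1.5,z); print(v,z,p.round(1),(R.T@(p-s['eef_pos'])).round(1))
E
```

```text
490 262 [ 526.3 -157.2  262. ] [-97.5   5.3 247.5]
490 282 [ 526.2 -141.3  282. ] [-81.6   4.9 227.5]
535 262 [ 526.  -186.3  262. ] [-126.5    5.4  247.5]
535 282 [ 526.  -167.8  282. ] [-108.1    5.   227.5]
```

View pics/w7.png

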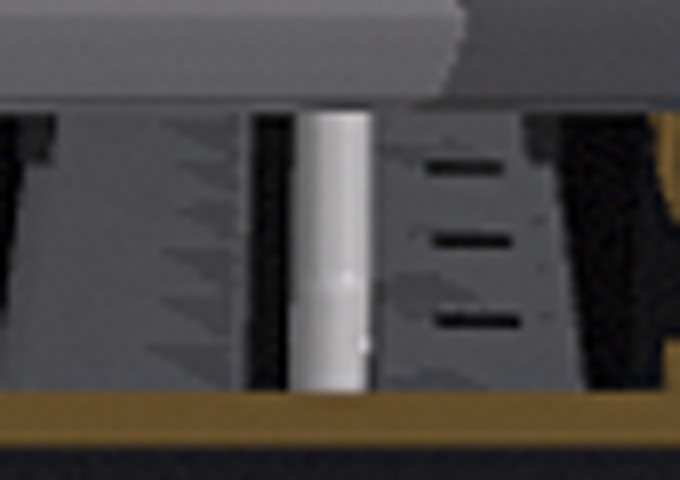

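```bash
cat >> h.py <<'E'
def bar(target=None):
    s=env.state();R=Ro.from_euler('xyz',s['tcp_rot']).as_matrix(); b=s['eef_pos']+R@np.array([1.3,.5,200])
    print('t',round(s['t'],2),'bar',b.round(1),'rpy',s['tcp_rot'].round(4),'F',s['ft_force'].round(2),'M',s['moment'].round(2),'op',round(s['opening'],3))
    if target is not None: print('d',(R.T@(np.array(target)-b)).round(1))
E
python3 - <<'E'
from h import *
bar([525.5,-152.5,300])
E
```

```text
t 7.55 bar [523.1 -58.3 309.4] rpy [-3.1389e+00  1.4000e-03  1.5566e+00] F [-0.01  0.44 -8.28] M [ 0.06 -0.11 -0.01] op 0.25
d [-94.1   3.8   9.5]
```

Call:
{"api": "play_rows", "payload": {"increments": [{"dx": -3, "dy": 0.5, "dz": 1, "rx": 0, "ry": 0, "rz": 0}, {"dx": -10, "dy": 1.5, "dz": 3, "rx": 0, "ry": 0, "rz": 0}, {"dx": -20, "dy": 2.5, "dz": 5, "rx": 0, "ry": 0, "rz": 0}, {"dx": -31, "dy": 3.5, "dz": 7, "rx": 0, "ry": 0, "rz": 0}, {"dx": -42, "dy": 3.8, "dz": 8, "rx": 0, "ry": 0, "rz": 0}, {"dx": -52, "dy": 3.8, "dz": 9, "rx": 0, "ry": 0, "rz": 0}, {"dx": -59, "dy": 3.8, "dz": 9, "rx": 0, "ry": 0, "rz": 0}, {"dx": -62, "dy": 3.8, "dz": 9, "rx": 0, "ry": 0, "rz": 0}]}}

```text
t: 8.22
eef_pos: [525.9, -122.9, 500.3]
tcp_rot: [-3.139, 0.001, 1.555]
ft_force: [0.3, 0.6, -7.5]
opening: 0.25
```

```bash
python3 - <<'E'
from h import *
bar([525.5,-152.5,300])
c=cam('scene'); save(c,'sc8.png',6,(90,140,220,235))
c=cam('wrist'); save(c,'w8.png')
E
```

```text
t 8.22 bar [ 525.9 -121.9  300.3] rpy [-3.1387e+00  1.5000e-03  1.5552e+00] F [ 0.32  0.58 -7.53] M [-0.12 -0.09 -0.03] op 0.25
d [-30.6   0.1   0.4]
```

View pics/sc8.png

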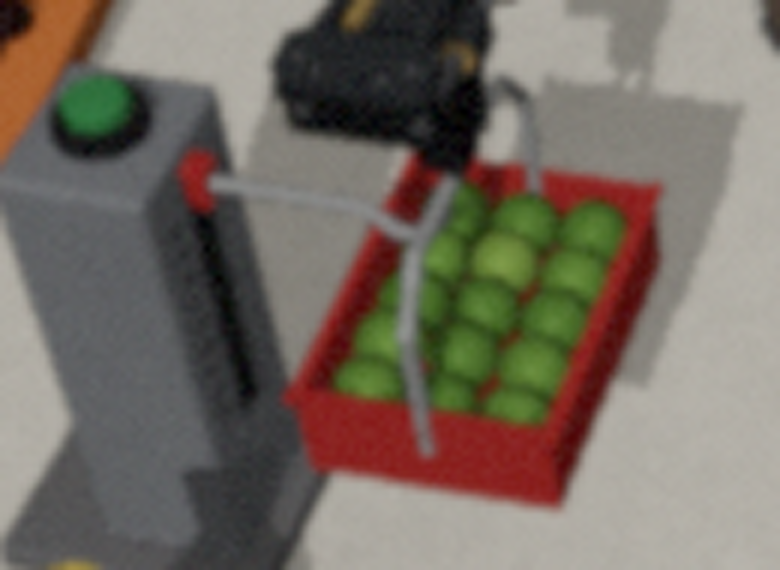

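View pics/w8.png

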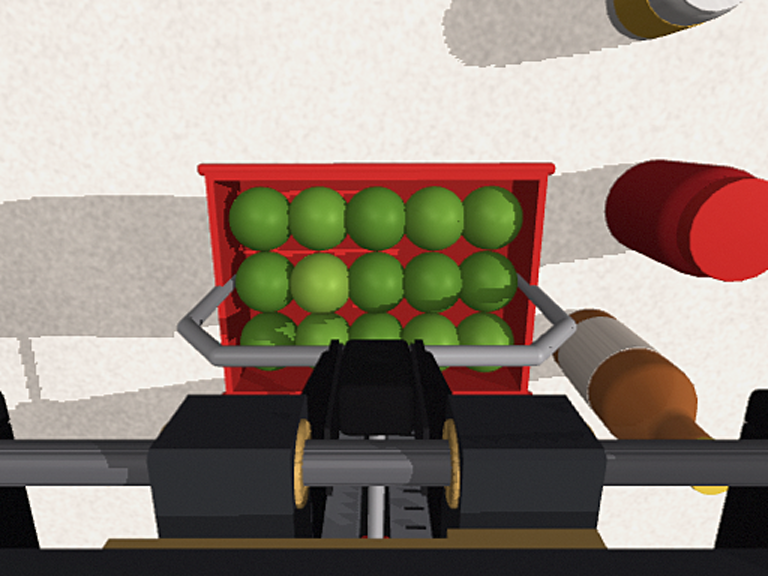

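```bash
python3 - <<'E'
from h import *
c=cam('scene')
print(onz(c,173/1.5,430/1.5,0),onz(c,153/1.5,356/1.5,210))
c=cam('side');print(onz(c,322/1.5,137/1.5,210))
bar([525.5,-152.5,300])
E
```

```text
[ 748.51336181 -244.15518642    0.        ] [ 728.93429418 -244.49196758  210.        ]
[ 728.32960301 -243.74922628  210.        ]
t 8.42 bar [ 525.9 -120.3  300.5] rpy [-3.1390e+00  1.1000e-03  1.5563e+00] F [-0.29  0.78 -7.9 ] M [ 0.05 -0.15  0.07] op 0.251
d [-32.2   0.1   0.6]
```

Call:
{"api": "play_rows", "payload": {"increments": [{"dx": -3, "dy": 0, "dz": 0, "rx": 0, "ry": 0, "rz": 0}, {"dx": -8, "dy": 0, "dz": 0, "rx": 0, "ry": 0, "rz": 0}, {"dx": -13, "dy": 0, "dz": 0, "rx": 0, "ry": 0, "rz": 0}, {"dx": -18, "dy": 0, "dz": 0, "rx": 0, "ry": 0, "rz": 0}, {"dx": -23, "dy": 0, "dz": 0, "rx": 0, "ry": 0, "rz": 0}, {"dx": -27, "dy": 0, "dz": 0, "rx": 0, "ry": 0, "rz": 0}, {"dx": -30, "dy": 0, "dz": 0, "rx": 0, "ry": 0, "rz": 0}, {"dx": -30.5, "dy": 0, "dz": 0, "rx": 0, "ry": 0, "rz": 0}]}}

```text
t: 9.08
eef_pos: [525.5, -152.4, 500.5]
tcp_rot: [-3.139, 0.001, 1.556]
ft_force: [0.4, -0.5, -7.8]
opening: 0.25
```

```bash
python3 - <<'E'
from h import *
bar([525.5,-152.5,300])
c=cam('scene'); save(c,'sc9.png',6,(90,140,220,235))
c2=cam('side'); save(c2,'s9.png',5,(200,40,340,150))
E
```

```text
t 9.08 bar [ 525.5 -151.4  300.5] rpy [-3.1390e+00  1.2000e-03  1.5558e+00] F [ 0.43 -0.46 -7.85] M [-0.03 -0.1   0.01] op 0.25
d [-1.1  0.1  0.5]
```

View pics/sc9.png

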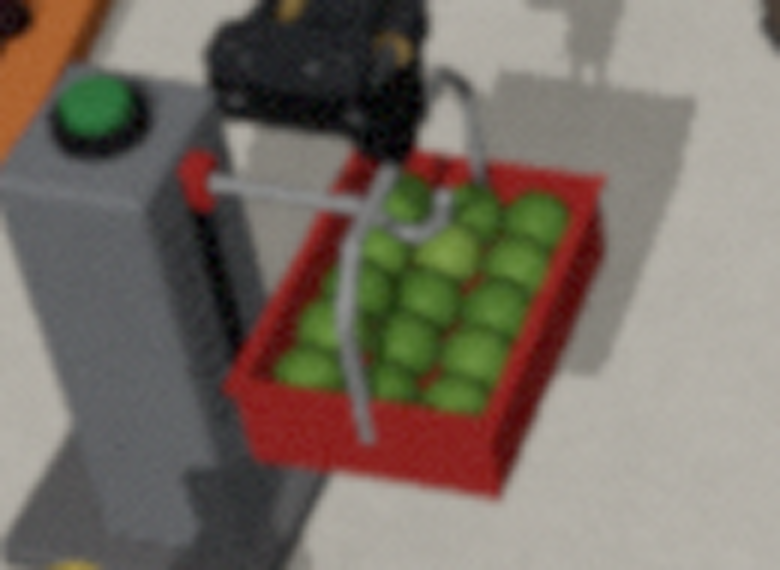

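View pics/s9.png

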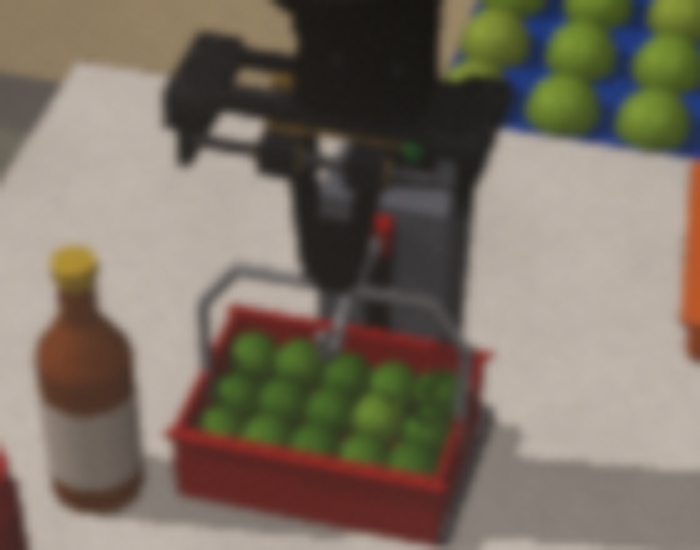

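```bash
python3 - <<'E'
from h import *
c=cam('scene')
for p in((525.5,-151.4,300.5),(525.5,-152.5,258),(525.5,-211,300),(585.5,-151.4,300.5),(585.5,-152.5,258)):
    q=proj(c,p); print(p,((q-[90,140])*6).round())
E
```

```text
(525.5, -151.4, 300.5) [397. 155.]
(525.5, -152.5, 258) [408. 220.]
(525.5, -211, 300) [276. 138.]
(585.5, -151.4, 300.5) [352. 244.]
(585.5, -152.5, 258) [364. 309.]
```

Call:
{"api": "play_rows", "payload": {"increments": [{"dx": 0, "dy": 0, "dz": 3, "rx": 0, "ry": 0, "rz": 0}, {"dx": -0.5, "dy": 0, "dz": 8, "rx": 0, "ry": 0, "rz": 0}, {"dx": -0.5, "dy": 0, "dz": 14, "rx": 0, "ry": 0, "rz": 0}, {"dx": -0.5, "dy": 0, "dz": 20, "rx": 0, "ry": 0, "rz": 0}, {"dx": -0.5, "dy": 0, "dz": 26, "rx": 0, "ry": 0, "rz": 0}, {"dx": -0.5, "dy": 0, "dz": 31, "rx": 0, "ry": 0, "rz": 0}, {"dx": -0.5, "dy": 0, "dz": 34, "rx": 0, "ry": 0, "rz": 0}, {"dx": -0.5, "dy": 0, "dz": 35, "rx": 0, "ry": 0, "rz": 0}]}}

```text
t: 9.9
eef_pos: [525.4, -152.3, 464.8]
tcp_rot: [-3.138, 0.001, 1.556]
ft_force: [-0.2, 0.7, -8.3]
opening: 0.25
```

```bash
python3 - <<'E'
from h import *
bar([525.5,-152.5,258])
c=cam('scene'); save(c,'sc10.png',6,(90,140,220,235))
E
```

```text
t 9.9 bar [ 525.2 -151.2  264.8] rpy [-3.1380e+00  6.0000e-04  1.5562e+00] F [-0.16  0.7  -8.31] M [-0.03 -0.05 -0.04] op 0.25
d [-1.3  0.4  6.8]
```

View pics/sc10.png

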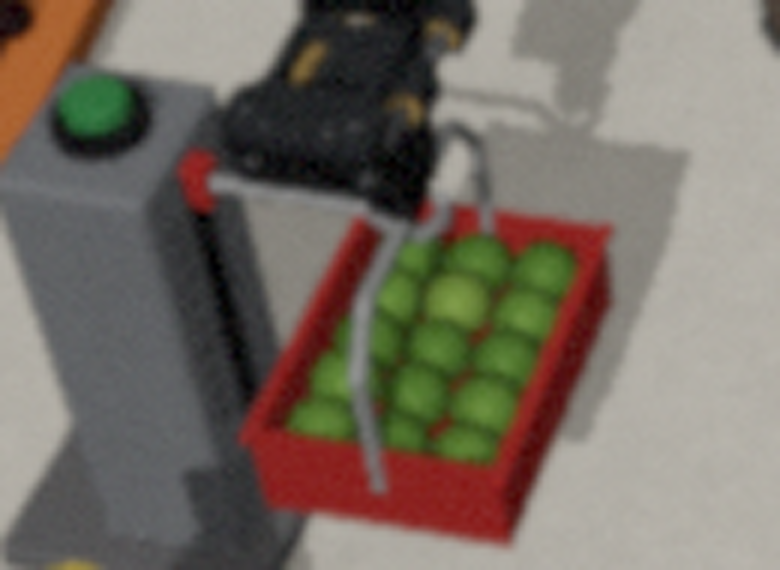

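Call:
{"api": "play_rows", "payload": {"increments": [{"dx": -0.5, "dy": 0, "dz": 1, "rx": 0, "ry": 0, "rz": 0}, {"dx": -1, "dy": 0, "dz": 3, "rx": 0, "ry": 0, "rz": 0}, {"dx": -1, "dy": 0, "dz": 5, "rx": 0, "ry": 0, "rz": 0}, {"dx": -1, "dy": 0, "dz": 7, "rx": 0, "ry": 0, "rz": 0}, {"dx": -1, "dy": 0, "dz": 9, "rx": 0, "ry": 0, "rz": 0}, {"dx": -1, "dy": 0, "dz": 11, "rx": 0, "ry": 0, "rz": 0}, {"dx": -1, "dy": 0, "dz": 13, "rx": 0, "ry": 0, "rz": 0}, {"dx": -1, "dy": 0, "dz": 15, "rx": 0, "ry": 0, "rz": 0}]}}

```text
t: 10.62
eef_pos: [525.3, -153.4, 449.9]
tcp_rot: [-3.138, 0.001, 1.556]
ft_force: [-0.4, 0.2, -6.1]
opening: 0.249
```

```bash
python3 - <<'E'
from h import *
bar([525.5,-152.5,258])
c=cam('scene'); save(c,'sc11.png',6,(90,140,220,235))
c2=cam('side'); save(c2,'s11.png',5,(200,40,340,150))
bar()
E
```

```text
t 10.62 bar [ 525.2 -152.2  249.9] rpy [-3.1384e+00  8.0000e-04  1.5562e+00] F [-0.35  0.19 -6.13] M [-0.07 -0.11  0.04] op 0.249
d [-0.3  0.3 -8.1]
t 10.72 bar [ 525.2 -152.2  249.7] rpy [-3.1380e+00  7.0000e-04  1.5561e+00] F [ 0.84 -0.26 -7.42] M [-0.07 -0.17  0.07] op 0.252
```

View pics/sc11.png

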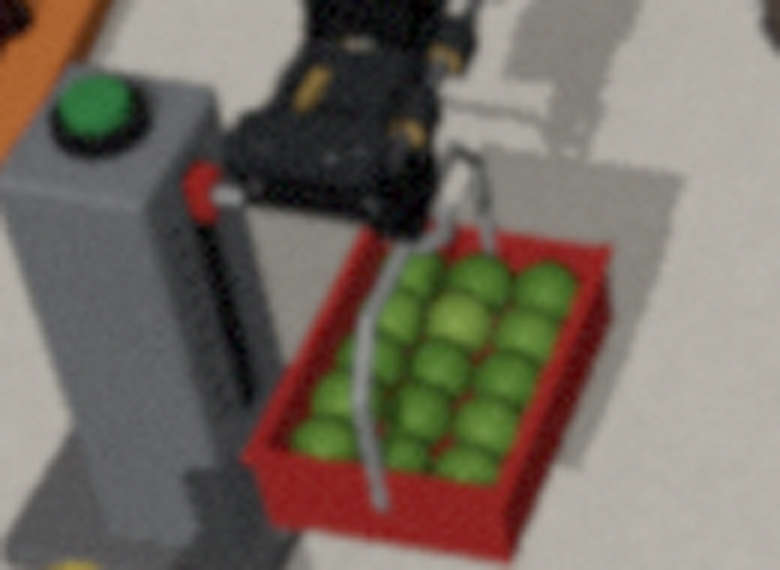

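View pics/s11.png

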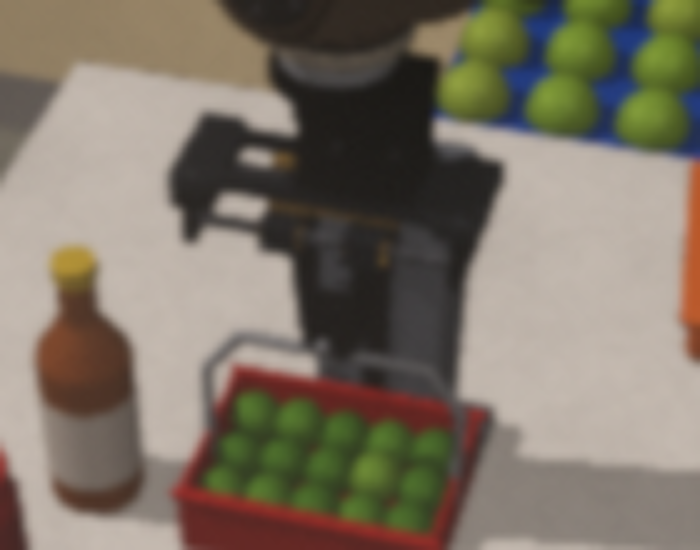

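Call:
{"api": "play_rows", "payload": {"increments": [{"dx": 0, "dy": 0, "dz": 2, "rx": 0, "ry": 0, "rz": 0}, {"dx": 0, "dy": 0, "dz": 4.5, "rx": 0, "ry": 0, "rz": 0}, {"dx": 0, "dy": 0, "dz": 7, "rx": 0, "ry": 0, "rz": 0}, {"dx": 0, "dy": 0, "dz": 9.5, "rx": 0, "ry": 0, "rz": 0}, {"dx": 0, "dy": 0, "dz": 12, "rx": 0, "ry": 0, "rz": 0}, {"dx": 0, "dy": 0, "dz": 14.5, "rx": 0, "ry": 0, "rz": 0}, {"dx": 0, "dy": 0, "dz": 17, "rx": 0, "ry": 0, "rz": 0}, {"dx": 0, "dy": 0, "dz": 19, "rx": 0, "ry": 0, "rz": 0}]}}

```text
t: 11.38
eef_pos: [525.3, -153.4, 430.5]
tcp_rot: [-3.138, 0.001, 1.556]
ft_force: [-0.5, -0.0, -5.6]
opening: 0.253
```

Call:
{"api": "play_rows", "payload": {"increments": [{"dx": 0, "dy": 0, "dz": 2, "rx": 0, "ry": 0, "rz": 0}, {"dx": 0, "dy": 0, "dz": 4.5, "rx": 0, "ry": 0, "rz": 0}, {"dx": 0, "dy": 0, "dz": 7, "rx": 0, "ry": 0, "rz": 0}, {"dx": 0, "dy": 0, "dz": 9.5, "rx": 0, "ry": 0, "rz": 0}, {"dx": 0, "dy": 0, "dz": 12, "rx": 0, "ry": 0, "rz": 0}, {"dx": 0, "dy": 0, "dz": 14, "rx": 0, "ry": 0, "rz": 0}, {"dx": 0, "dy": 0, "dz": 15, "rx": 0, "ry": 0, "rz": 0}, {"dx": 0, "dy": 0, "dz": 15, "rx": 0, "ry": 0, "rz": 0}]}}

```text
t: 12.05
eef_pos: [525.3, -153.4, 415.4]
tcp_rot: [-3.138, 0.001, 1.556]
ft_force: [1.1, 0.4, -2.9]
opening: 0.252
```

```bash
python3 - <<'E'
from h import *
c=cam('scene'); save(c,'sc12.png',6,(90,140,220,235))
bar()
c2=cam('side'); save(c2,'s12.png',5,(200,40,340,150))
bar()
E
```

```text
t 12.1 bar [ 525.2 -152.3  215.5] rpy [-3.1383e+00  7.0000e-04  1.5561e+00] F [-0.25  0.18 -4.04] M [ 0.01 -0.22  0.04] op 0.25
t 12.15 bar [ 525.2 -152.3  215.6] rpy [-3.1383e+00  7.0000e-04  1.5561e+00] F [ 1.56  0.13 -3.72] M [ 0.   -0.21  0.04] op 0.253
```

View pics/sc12.png

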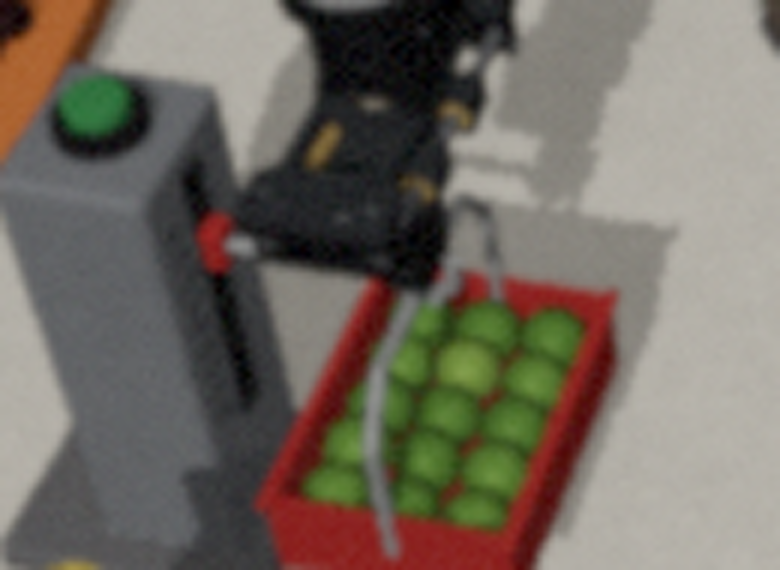

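View pics/s12.png

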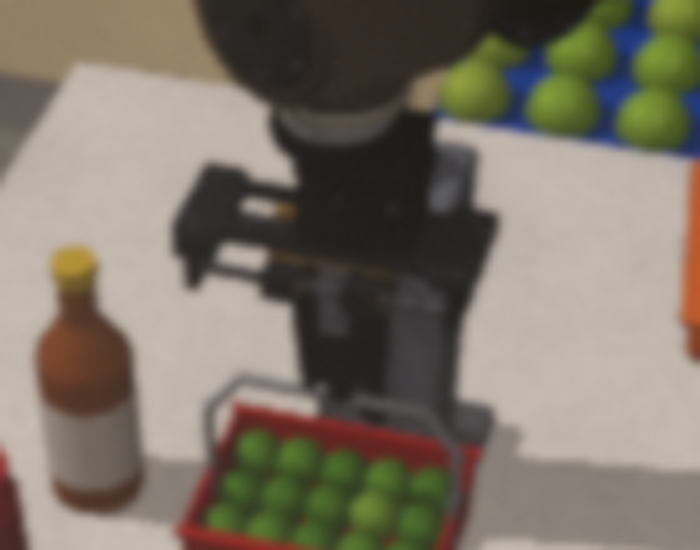

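Call:
{"api": "play_rows", "payload": {"increments": [{"dx": 0, "dy": 0, "dz": 2, "rx": 0, "ry": 0, "rz": 0}, {"dx": 0, "dy": 0, "dz": 4.5, "rx": 0, "ry": 0, "rz": 0}, {"dx": 0, "dy": 0, "dz": 7, "rx": 0, "ry": 0, "rz": 0}, {"dx": 0, "dy": 0, "dz": 9.5, "rx": 0, "ry": 0, "rz": 0}, {"dx": 0, "dy": 0, "dz": 12, "rx": 0, "ry": 0, "rz": 0}, {"dx": 0, "dy": 0, "dz": 14.5, "rx": 0, "ry": 0, "rz": 0}, {"dx": 0, "dy": 0, "dz": 17, "rx": 0, "ry": 0, "rz": 0}, {"dx": 0, "dy": 0, "dz": 19, "rx": 0, "ry": 0, "rz": 0}]}}

```text
t: 12.82
eef_pos: [525.3, -153.5, 396.4]
tcp_rot: [-3.139, 0.001, 1.556]
ft_force: [0.6, 1.0, -2.3]
opening: 0.251
```

Call:
{"api": "play_rows", "payload": {"increments": [{"dx": 0, "dy": 0, "dz": 2, "rx": 0, "ry": 0, "rz": 0}, {"dx": 0, "dy": 0, "dz": 4, "rx": 0, "ry": 0, "rz": 0}, {"dx": 0, "dy": 0, "dz": 5.5, "rx": 0, "ry": 0, "rz": 0}, {"dx": 0, "dy": 0, "dz": 7, "rx": 0, "ry": 0, "rz": 0}, {"dx": 0, "dy": 0, "dz": 8, "rx": 0, "ry": 0, "rz": 0}, {"dx": 0, "dy": 0, "dz": 8, "rx": 0, "ry": 0, "rz": 0}, {"dx": 0, "dy": 0, "dz": 8, "rx": 0, "ry": 0, "rz": 0}]}}

```text
t: 13.4
eef_pos: [525.3, -153.5, 388.4]
tcp_rot: [-3.139, 0.001, 1.556]
ft_force: [-0.7, 0.8, -1.4]
opening: 0.251
```

```bash
python3 - <<'E'
from h import *
f=[]
for i in range(5):
    c=cam('scene' if i else 'side'); f.append(env.state()['ft_force'])
print(np.mean(f,0),np.std(f,0))
save(c,'sc13.png',6,(90,140,220,235))
bar()
E
```

```text
[ 0.34572326  0.81153356 -0.9700778 ] [0.60375459 0.39424552 0.25960014]
t 13.65 bar [ 525.2 -152.3  188.4] rpy [-3.1386e+00  8.0000e-04  1.5561e+00] F [ 0.38  0.55 -1.01] M [ 0.06 -0.22  0.04] op 0.248
```

View pics/sc13.png

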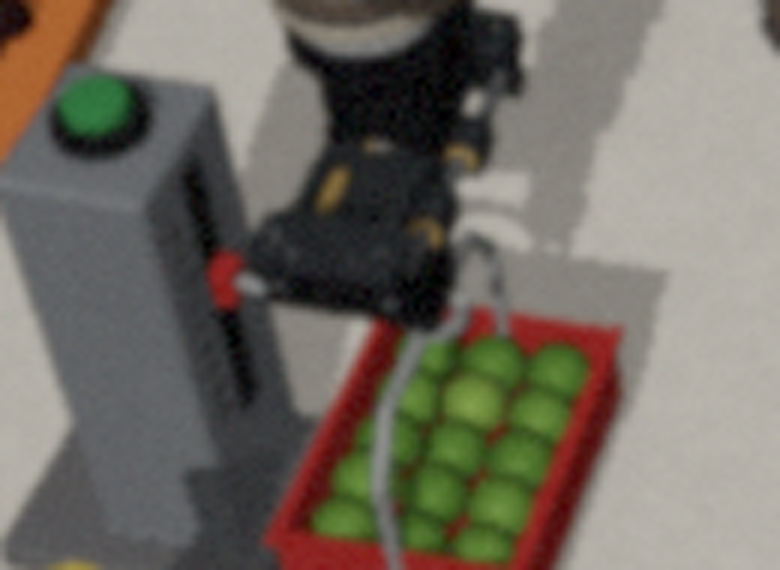

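Call:
{"api": "play_rows", "payload": {"increments": [{"dx": 0, "dy": 0, "dz": 1.5, "rx": 0, "ry": 0, "rz": 0}, {"dx": 0, "dy": 0, "dz": 3, "rx": 0, "ry": 0, "rz": 0}, {"dx": 0, "dy": 0, "dz": 4.5, "rx": 0, "ry": 0, "rz": 0}, {"dx": 0, "dy": 0, "dz": 6, "rx": 0, "ry": 0, "rz": 0}, {"dx": 0, "dy": 0, "dz": 7, "rx": 0, "ry": 0, "rz": 0}, {"dx": 0, "dy": 0, "dz": 7, "rx": 0, "ry": 0, "rz": 0}, {"dx": 0, "dy": 0, "dz": 7, "rx": 0, "ry": 0, "rz": 0}]}}

```text
t: 14.23
eef_pos: [525.3, -153.5, 381.4]
tcp_rot: [-3.139, 0.001, 1.556]
ft_force: [1.1, 1.0, -0.6]
opening: 0.252
```

```bash
python3 - <<'E'
from h import *
f=[]
for i in range(16):
    c=cam('scene' if i else 'side'); f.append(env.state()['ft_force'])
print(np.mean(f,0),np.std(f,0)/4)
bar()
E
```

```text
[0.38128857 0.85415202 0.08702543] [0.17264375 0.08984996 0.14124323]
t 15.03 bar [ 525.2 -152.3  181.5] rpy [-3.1387e+00  8.0000e-04  1.5562e+00] F [1.92 0.72 0.63] M [ 0.13 -0.24 -0.01] op 0.25
```

Call:
{"api": "play_rows", "payload": {"increments": [{"dx": 0, "dy": 0, "dz": 0, "rx": 0, "ry": 0, "rz": 0}, {"dx": 0, "dy": 0, "dz": 0, "rx": 0, "ry": 0, "rz": 0}, {"dx": 0, "dy": 0, "dz": 0, "rx": 0, "ry": 0, "rz": 0}, {"dx": 0, "dy": 0, "dz": 0, "rx": 0, "ry": 0, "rz": 0}, {"dx": 0, "dy": 0, "dz": 0, "rx": 0, "ry": 0, "rz": 0}, {"dx": 0, "dy": 0, "dz": 0, "rx": 0, "ry": 0, "rz": 0}], "fingers": 0.6}}

```text
t: 15.53
eef_pos: [525.2, -153.5, 381.4]
tcp_rot: [-3.139, 0.001, 1.556]
ft_force: [1.1, -0.3, 0.7]
opening: 0.582
```

```bash
python3 - <<'E'
from h import *
bar()
c=cam('scene'); save(c,'sc14.png',6,(90,140,220,235))
c=cam('wrist'); save(c,'w14.png')
E
```

```text
t 15.53 bar [ 525.2 -152.3  181.4] rpy [-3.1386e+00  8.0000e-04  1.5561e+00] F [ 1.07 -0.27  0.73] M [-0.01 -0.05  0.01] op 0.582
```

View pics/w14.png

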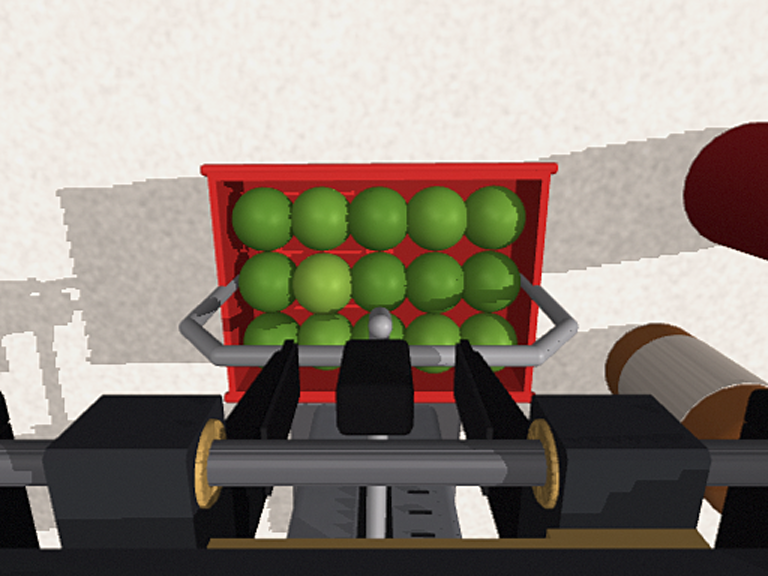

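View pics/sc14.png

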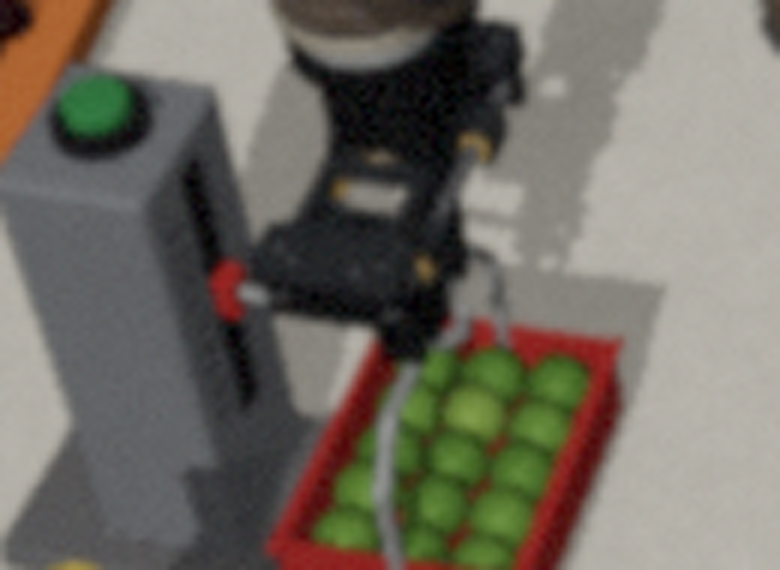

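Call:
{"api": "play_rows", "payload": {"increments": [{"dx": 0, "dy": 0, "dz": -3, "rx": 0, "ry": 0, "rz": 0}, {"dx": 0, "dy": 0, "dz": -10, "rx": 0, "ry": 0, "rz": 0}, {"dx": 0, "dy": 0, "dz": -20, "rx": 0, "ry": 0, "rz": 0}, {"dx": 0, "dy": 0, "dz": -34, "rx": 0, "ry": 0, "rz": 0}, {"dx": 0, "dy": 0, "dz": -52, "rx": 0, "ry": 0, "rz": 0}, {"dx": 0, "dy": 0, "dz": -75, "rx": 0, "ry": 0, "rz": 0}, {"dx": 0, "dy": 0, "dz": -100, "rx": 0, "ry": 0, "rz": 0}, {"dx": 0, "dy": 0, "dz": -125, "rx": 0, "ry": 0, "rz": 0}]}}

```text
t: 16.3
eef_pos: [525.3, -153.2, 508.7]
tcp_rot: [-3.139, 0.001, 1.556]
ft_force: [0.1, 1.3, 1.2]
opening: 0.6
```

Call:
{"api": "play_rows", "payload": {"increments": [{"dx": 0, "dy": 0, "dz": -15, "rx": 0, "ry": 0, "rz": 0}, {"dx": -15, "dy": 0, "dz": -25, "rx": 0, "ry": 0, "rz": 0}, {"dx": -30, "dy": 0, "dz": -30, "rx": 0, "ry": 0, "rz": 0}, {"dx": -45, "dy": 0, "dz": -32, "rx": 0, "ry": 0, "rz": 0}, {"dx": -55, "dy": 0, "dz": -32, "rx": 0, "ry": 0, "rz": 0}, {"dx": -60, "dy": 0, "dz": -32, "rx": 0, "ry": 0, "rz": 0}], "fingers": 0.0}}

```text
t: 16.8
eef_pos: [524.4, -214.9, 540.0]
tcp_rot: [-3.138, 0.001, 1.555]
ft_force: [0.3, 0.1, -0.3]
opening: 0.235
```

```bash
python3 - <<'E'
from h import *
go([517.5,-304.5,520],1.556)
c=cam('wrist'); save(c,'w15.png')
c=cam('scene'); save(c,'sc15.png',6,(80,130,210,225))
print('key px wrist',proj(cam('wrist'),(517.5,-304.5,298))*1.5)
E
```

```text
t 16.8 pos [ 524.4 -214.9  540. ] rpy [-3.1382e+00  6.0000e-04  1.5546e+00] F [ 0.34  0.15 -0.33] op 0.235
d [-89.6  -5.3  20.1] r [-0.03  0.01 -0.01]
key px wrist [365.36027915 485.80229378]
```

View pics/w15.png

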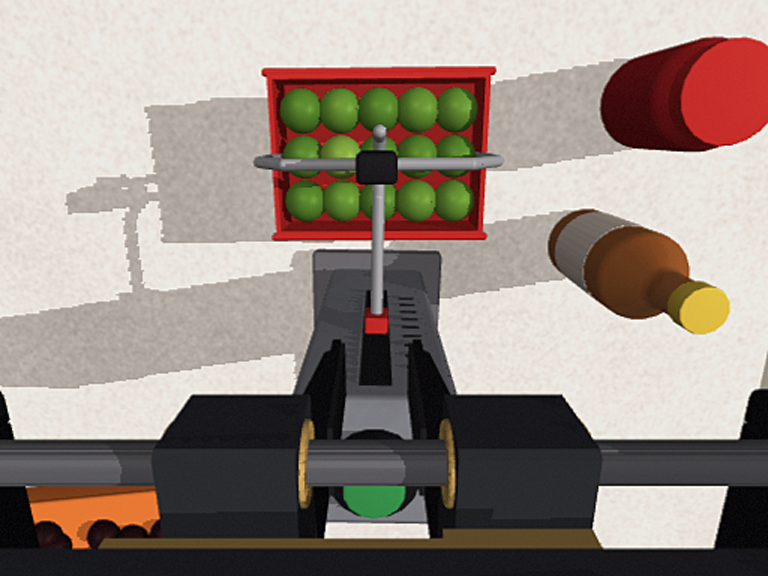

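View pics/sc15.png

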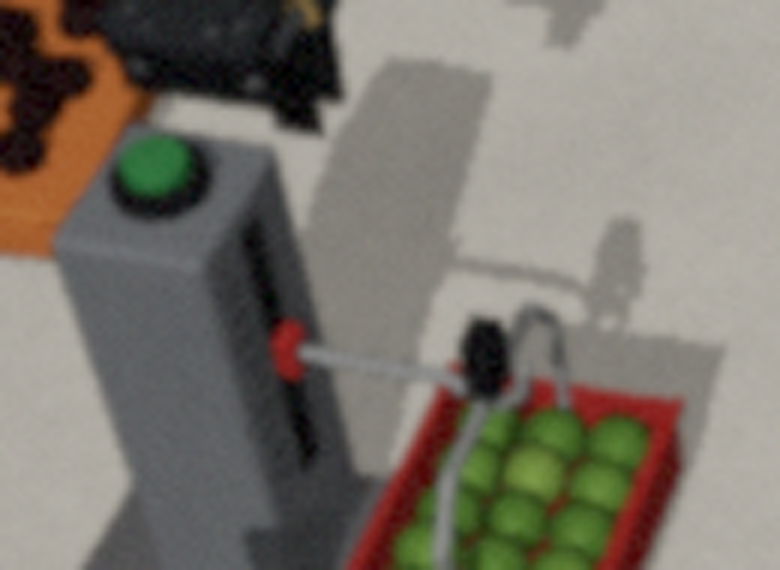

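```bash
python3 - <<'E'
from h import *
c=cam('wrist')
p=onz(c,374.5/1.5,489/1.5,298);print(p)
go([p[0],p[1],510],1.556)
E
```

```text
[ 522.27135041 -305.98182663  298.        ]
t 17.0 pos [ 524.5 -213.2  540.1] rpy [-3.1383e+00  3.0000e-04  1.5557e+00] F [0.64 0.37 0.55] op 0.069
d [-92.8  -0.8  30.1] r [-0.03  0.   -0.  ]
```

Call:
{"api": "play_rows", "payload": {"increments": [{"dx": -8, "dy": 0, "dz": 0, "rx": 0, "ry": 0, "rz": 0}, {"dx": -25, "dy": -0.5, "dz": 0, "rx": 0, "ry": 0, "rz": 0}, {"dx": -45, "dy": -1, "dz": 2, "rx": 0, "ry": 0, "rz": 0}, {"dx": -65, "dy": -1, "dz": 10, "rx": 0, "ry": 0, "rz": 0}, {"dx": -80, "dy": -1, "dz": 18, "rx": 0, "ry": 0, "rz": 0}, {"dx": -89, "dy": -1, "dz": 25, "rx": 0, "ry": 0, "rz": 0}, {"dx": -92, "dy": -1, "dz": 30, "rx": 0, "ry": 0, "rz": 0}, {"dx": -92, "dy": -1, "dz": 30, "rx": 0, "ry": 0, "rz": 0}]}}

```text
t: 17.67
eef_pos: [522.1, -305.6, 508.5]
tcp_rot: [-3.136, -0.001, 1.555]
ft_force: [-0.1, 0.2, -0.9]
opening: 0.007
```

```bash
python3 - <<'E'
from h import *
go([522.3,-306,488],1.556)
a=[]
for i in range(4):
    c=cam('scene'); im=c['image'].astype(int); m=(im[...,0]>120)&(im[...,1]<70)&(im[...,2]<70); m[:,:120]=0;m[:,138:]=0;m[:150]=0;m[205:]=0
    a.append(np.argwhere(m).mean(0).round(2).tolist()); cam('side')
print('red marker',a)
save(c,'sc16.png',6,(80,130,210,225))
c=cam('side'); save(c,'s16.png',5,(200,40,340,150))
go([522.3,-306,488],1.556)
E
```

```text
t 17.67 pos [ 522.1 -305.6  508.5] rpy [-3.1363e+00 -1.2000e-03  1.5551e+00] F [-0.13  0.21 -0.89] op 0.007
d [-0.5  0.3 20.5] r [-0.05 -0.01 -0.01]
red marker [[187.47, 127.37], [187.3, 127.35], [187.55, 127.3], [187.55, 127.3]]
t 18.12 pos [ 522.1 -304.8  510.5] rpy [-3.1387e+00  6.0000e-04  1.5561e+00] F [ 0.26 -0.05 -0.32] op 0.004
d [-1.1  0.3 22.5] r [-0.03  0.01  0.  ]
```

View pics/sc16.png

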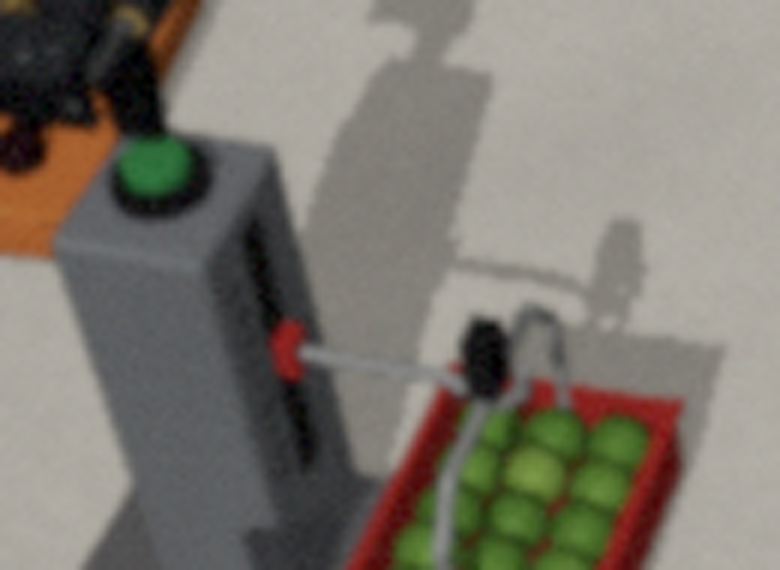

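View pics/s16.png

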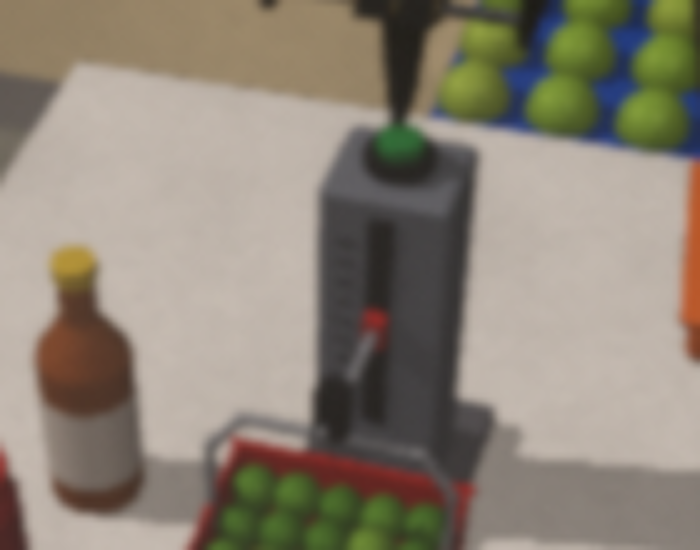

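The hook has stopped (the red marker row stays within 0.25 px) and the fingertips are over the green key. Now I press it.

Call:
{"api": "play_rows", "payload": {"increments": [{"dx": -0.5, "dy": 0, "dz": 5, "rx": 0, "ry": 0, "rz": 0}, {"dx": -0.5, "dy": 0, "dz": 11, "rx": 0, "ry": 0, "rz": 0}, {"dx": -0.5, "dy": 0, "dz": 16, "rx": 0, "ry": 0, "rz": 0}, {"dx": -0.5, "dy": 0, "dz": 20, "rx": 0, "ry": 0, "rz": 0}, {"dx": -0.5, "dy": 0, "dz": 22, "rx": 0, "ry": 0, "rz": 0}, {"dx": -0.5, "dy": 0, "dz": 24, "rx": 0, "ry": 0, "rz": 0}, {"dx": -0.5, "dy": 0, "dz": 24, "rx": 0, "ry": 0, "rz": 0}]}}

```text
t: 18.7
eef_pos: [521.4, -304.8, 490.9]
tcp_rot: [3.14, 0.004, 1.556]
ft_force: [-7.8, 5.0, 33.7]
opening: 0.004
```

```bash
python3 - <<'E'
from h import *
f=[]
for i in range(3): c=cam('side'); f.append(env.state()['ft_force'][2])
print(f); go([522.3,-306,482],1.556); save(c,'s17.png',8,(250,45,310,100))
E
```

```text
[np.float64(34.55194075422099), np.float64(34.06538712760408), np.float64(34.345751486034835)]
t 18.85 pos [ 521.4 -304.8  490.9] rpy [3.14   0.0038 1.5562] F [-7.97  6.76 34.35] op 0.005
d [-1.1  0.9  8.9] r [0.01 0.04 0.  ]
```

View pics/s17.png

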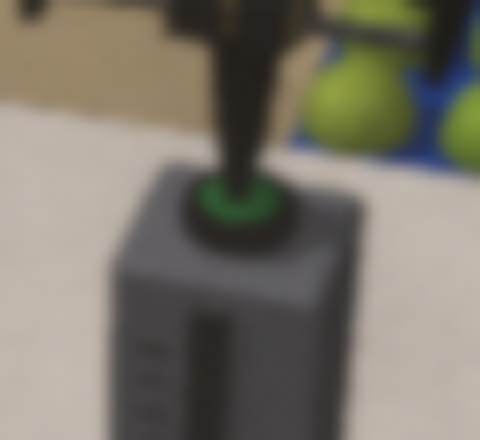

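The force holds at 34 N, well over the 5 N needed, and the tips are centred on the green disc, so the key is at its stop. I back off straight up.

Call:
{"api": "play_rows", "payload": {"increments": [{"dx": 0, "dy": 0, "dz": -5, "rx": 0, "ry": 0, "rz": 0}, {"dx": 0, "dy": 0, "dz": -12, "rx": 0, "ry": 0, "rz": 0}, {"dx": 0, "dy": 0, "dz": -22, "rx": 0, "ry": 0, "rz": 0}, {"dx": 0, "dy": 0, "dz": -34, "rx": 0, "ry": 0, "rz": 0}, {"dx": 0, "dy": 0, "dz": -46, "rx": 0, "ry": 0, "rz": 0}, {"dx": 0, "dy": 0, "dz": -55, "rx": 0, "ry": 0, "rz": 0}, {"dx": 0, "dy": 0, "dz": -60, "rx": 0, "ry": 0, "rz": 0}, {"dx": 0, "dy": 0, "dz": -60, "rx": 0, "ry": 0, "rz": 0}]}}

```text
t: 19.52
eef_pos: [521.3, -304.6, 551.6]
tcp_rot: [3.139, 0.004, 1.556]
ft_force: [-0.2, -0.1, 0.1]
opening: 0.004
```

```bash
python3 - <<'E'
from h import *
a=[]
for i in range(4):
    c=cam('scene'); im=c['image'].astype(int); m=(im[...,0]>120)&(im[...,1]<70)&(im[...,2]<70); m[:,:120]=0;m[:,138:]=0;m[:150]=0;m[205:]=0
    a.append(np.argwhere(m).mean(0).round(2).tolist()); d=cam('side')
print('red marker',a)
save(c,'sc18.png'); save(d,'s18.png')
save(d,'s18c.png',8,(250,45,310,100))
go([522.3,-306,540],1.556)
E
```

```text
red marker [[187.11, 127.37], [187.47, 127.37], [187.47, 127.37], [187.55, 127.3]]
t 19.92 pos [ 521.3 -304.6  550.5] rpy [3.1406 0.0034 1.5562] F [ 1.22  0.87 -0.04] op 0.005
d [-1.3  1.  10.5] r [0.01 0.03 0.  ]
```

View pics/sc18.png

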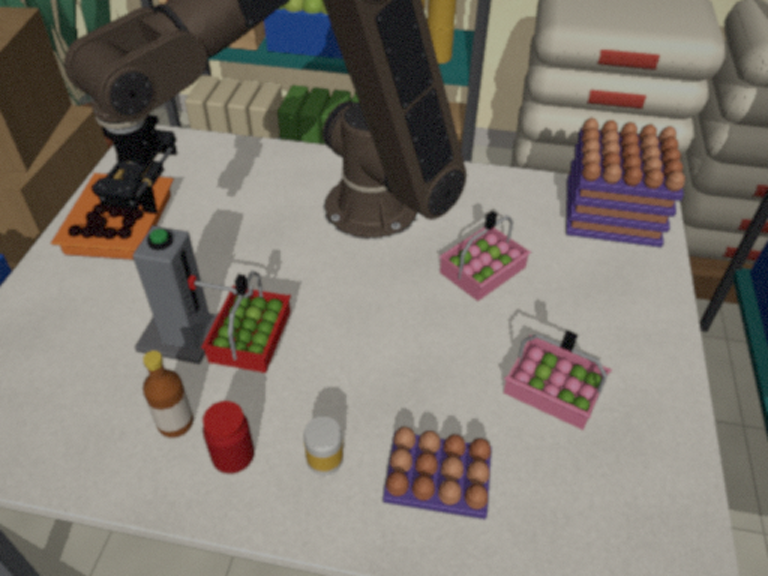

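View pics/s18.png

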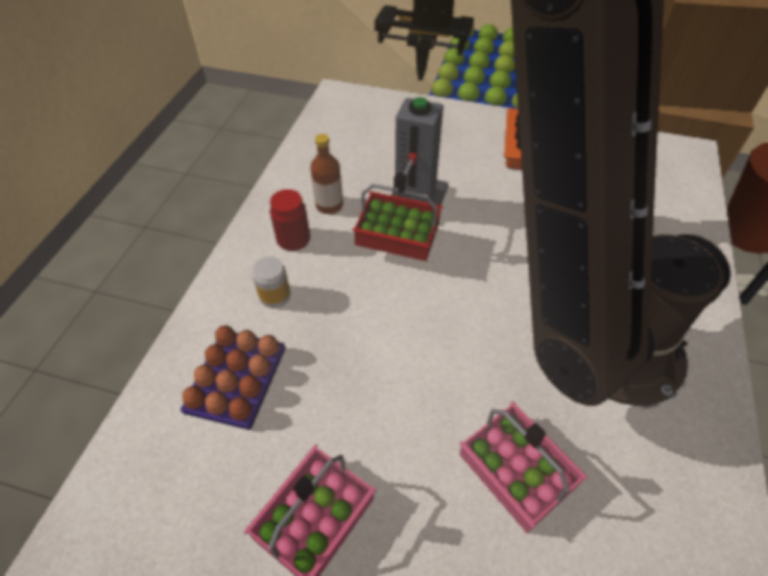

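View pics/s18c.png

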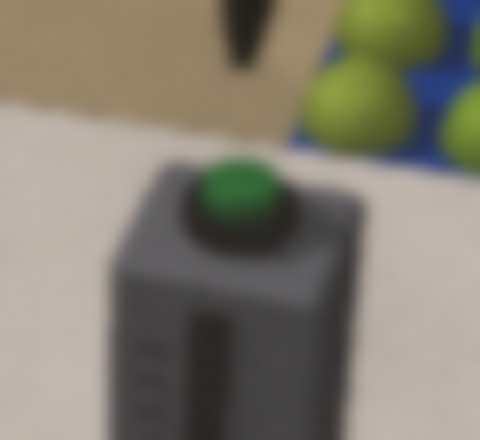

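```bash
python3 -c "
from cell import env
print(env.job_done())"
```

```text
the job is handed in; nothing more can be done
None
```

The red basket is weighed and left hanging level and still in the hook's dip, and I handed the job in at about 20 s of the 69 s. `job_done` gives no verdict.

- **Hanging:** I took the basket by its grip (about 7.9 N) and lowered the bar onto the hook at about 25–30 mm/s or slower. I let go only when the wrist force averaged 0.09 ± 0.14 N. By then the hook had sunk about 77 mm, short of its 110 mm stop, and it barely moved on release.
- **Key:** I pressed only once the hook was still. The key met its stop with the wrist reading about 34 N up, more than the 5 N needed but under the limits. The last pictures show it back up.
- **Last checks:** The hook's red marker held within about 0.4 px over the last four pictures. The gripper is about 60 mm above the key and touches nothing. The other goods and both pink baskets look unmoved.
- **Disagreements:** The wrist camera put the hook and key 3–5 mm further in x than the fixed cameras, and I followed the wrist camera because it matched the grip. The key met its stop about 9 mm higher than I expected, which is why the press was harder than planned. The side force read about 0.8 N just before release and was gone after it.

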